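# Put the bench set back in its fitted holders

## Robot

A 6-joint arm with a two-finger parallel gripper is mounted at the origin on a cart in front of the work surface, level with it; the furniture and walls round the work are solid. World frame = base frame: x ahead of the robot, y to its left, z up, the work surface at z = 0. Lengths are in m, angles in rad, forces in N, time in s.
With the tool pointing down it reaches from about 0.35 to 0.85 m from the base axis. Payload 8.1 kg.
Tool frame: the origin (TCP) lies at the very end of the fingers, on their centre line; the grasp point (between the pads) lies 19 mm behind it (grasp_offset is the distance from the TCP to the grasp point, in m); z points along the fingers, y is the direction in which the jaws open and shut (so a half turn about z gives the same grasp; the last joint's range is limited). The gripper opens to 93 mm and grips with 3 to 60 N. Pads are 15 mm wide; open, the fingers measure 128 mm over their backs; the gripper's body (75 mm by 188 mm) begins 65 mm behind the grasp point.
Start: joints at [-1.318, 0.13, 1.488, -0, 1.523, -0.085], TCP at [0.199, -0.566, 0.192] pointing down, gripper open.
Joint ranges: [-2.96, 2.96], [-0.89, 2.26], [0.02, 2.5], [-1.34, 4.48], [0, 2.73], [-2.66, 2.66]. Speed limits (rad/s): [2.39, 2.39, 2.79, 3.14, 3.14, 3.14].

## Interface

Orientations are given as a rotation vector (axis times angle).
In Python, from plant import read_state, read_camera, close_job, search_frame, masks_of, grasp_offset gives the robot as it stands.
- The arm moves only by the tool drive_tool, never from a script. Its argument "plan" is a list of rows, each an object with "claw": the closure, from 0 (fully open) to 1 (shut); "linear": the shift along the tool's x, y, z in cm, a list of three; "angular": the turn, a rotation vector about the tool's x, y, z in degrees, a list of three. In form: [{"claw": claw, "linear": [tx, ty, tz], "angular": [ax, ay, az]}, ...]. A call has 1 to 12 rows; each row shifts and turns the commanded pose from where the row before left it, along the tool's axes as they then stand; what a row does not reach is not made up. A row lasts 1/8 s, in which the tool goes at most 62.5 mm and 10.7 degrees, less where a joint would pass 70% of its speed; a pose out of reach is approached as far as the arm can. A call is refused whole if a number of a shift passes 6.25 or a number of a turn 10.7, either way. A call with a gripper value outside its range is refused whole. The fingers move at their own pace and stop on an object; "newtons" is the grip in N (left out, the last holds). Time passes only in rows, so rows that do not move let the fingers close. It gives the time, the measured TCP pose, the force and the opening at its end, in the units of the state.
- read_state(): the state, without advancing time (a new reading comes with each control period).
- read_camera(name): name is "scene" or "top" or "wrist"; returns a dict with "pixels" (400x640x3 uint8, red, green, blue), "K" (3x3 intrinsics, pixels), "xyz" and "attitude" of the camera in the world. Camera axes: x right, y up, looking along -z (the intrinsics and any distortion apply to the point x, -y, -z); pixel columns grow to the right and rows downward; lengths in m; the calibration is good to about 2 mm. A picture is of the moment at which its call begins. There is no depth.
- close_job(): hands the job in, once; it reports no verdict.
Trained networks look in a picture, given as the dict that the camera call returned (one of the last four; its "shot" number tells which), for a name from the list of things; names that differ only in an ending like _2 or _b are one class to them, and where a whole thing is asked for, a point or a joint stands for the part that bears it (a point fixed in the world has none). Each returns a list of dicts, best first, with "p" (0 to 1); they miss things now and then, are a little off and sometimes report something else, mostly with a low value. They report only what shows in the picture. A call takes as long as a camera call. They do not tell look-alikes from the thing itself.
- search_frame(picture, label): "at" ([x, y, z] in m, in world coordinates, good to about 4 mm: the middle of the surface that is visible of it).
- masks_of(picture, label): "mask" (400x640 bool, what is visible of it).
The state is a dict: "t": time; "q": joint angles; "dq": joint speeds; "joint_torque": joint torques, N m; "tool_pos": TCP position; "orientation": TCP orientation; "force": force on the tool from outside, world axes, zero at the start; "wrist_torque": the same for the moment, N m; "opening": finger opening in m.
Only numpy, scipy, OpenCV 4.12 (cv2) and the standard library are available. Lean on these libraries where they do the work, as an engineer would, in place of code of your own. Each camera call takes 0.05 s, during which the arm holds its last target.

## Task

Tidy the bench for the next run: on the part of the worktop near the robot, put the large brown bottle, the small bottle, the timer and the marker pen each into the low holder whose recess is made for its shape and size, seated fully down on the recess floor, with the bottles upright, the timer flat and keys up, and the pen lying along its trough. Keep the bottles upright all the way, and leave the steel tube rack and the small steel dish where they are.

Things in the scene. Friction and masses are not known exactly. Their poses are not given: they have to be found in the camera images.
- large_bottle_center (a point): The large brown round bottle, white screw cap, near the robot (not those at the far edge): 60 mm in diameter, 135 mm tall, 0.25 to 0.5 kg, loose. The point is on its axis half-way up (67.5 mm above its underside); z is its axis, up. Straight cylinder up to 94 mm above the underside, then a shoulder; the cap is 42 mm wide, the top 15 mm. It goes into large_round_holder.
- small_bottle_center (a point): The small white round bottle, red screw cap, near the robot (not the one at the far edge): 45 mm in diameter, 88 mm tall, 0.06 to 0.13 kg, loose. The point is on its axis half-way up (44 mm above its underside); z is its axis, up. Straight cylinder up to 61 mm above the underside; the cap is 33 mm wide, the top 15 mm. It goes into small_round_holder.
- timer_center (a point): The white bench timer with three round keys on top, a flat box 58 mm (its x) by 66 mm (its y) and 16 mm high (18 with the keys), lying loose on the worktop near the robot, keys up (a like one at the far edge is not meant). The point is at its centre, 8 mm above its underside; z is up. Grasp it across its x sides. It goes into timer_holder, either way round.
- marker_center (a point): The white marker pen with a black cap, lying loose on the worktop: 135 mm long (its y), 17 mm wide, 16 mm high. The point is at its middle, 8 mm above the surface it lies on. It may roll about its own y. It goes into pen_holder, either end first.
- large_round_holder: The larger of the two round low holders, fixed: aluminium rim, dark rubber floor. Recess 76 mm in diameter, outside 82 mm. Origin at its centre on the worktop, z up; the recess floor is 3 mm and the rim's top 8 mm above the worktop.
- small_round_holder: The smaller of the two round low holders, fixed, same make: recess 61 mm in diameter, outside 67 mm. Origin at its centre on the worktop, z up; floor 3 mm, rim's top 8 mm above the worktop.
- timer_holder: The nearly square low holder, fixed, same make: recess 74 mm (its x) by 82 mm (its y), walls 3 mm thick. Origin at its centre on the worktop, z up; floor 3 mm, rim's top 8 mm above the worktop.
- pen_holder: The long narrow low holder (pen trough), fixed, same make: recess 33 mm (its x) by 151 mm (its y), walls 3 mm thick. Origin at its centre on the worktop, z up; floor 3 mm, rim's top 8 mm above the worktop.
- steel_rack_center (a point): Bystander: the empty steel tube rack, 77 x 152 mm and 62 mm high, standing loose at the right of the work. The point is at its centre, 31 mm up; its long side is its y. Leave it alone.
- cap_dish_center (a point): Bystander: the round shallow steel dish, 69 mm in diameter and 20 mm high, standing loose at the left of the work (not the one at the far edge). The point is at its centre, 10 mm up. Leave it alone.
Not all that is in view belongs to the job. What is shaped like the part that bears large_bottle_center but turquoise or yellow is not meant.

How it is judged:
By the outcome, as a careful person would: the job done as asked, in the order asked, and still so for the second after the job is handed in, with the robot touching nothing.
It also fails if it takes over 112 s, if anything falls off the work surface, if the arm or the gripper's body presses on something with over 40 N, if the wrist force passes 120 N, or if a joint passes its speed limit or range.

## Working session

There is one attempt and no reset: what is moved stays moved. The work goes in short steps, Python scripts to look and compute and a tool call to move; the robot and the scene stay as the last step left them, time stands still between calls to the robot, and variables do not carry over. Pictures are saved under pics/ and viewed, and the job is handed in when it is done.

Besides the shell and the picture viewer there is one more tool, called after ">>>" as name(argument=value, ...), one argument or row to a line, values as JSON. drive_tool: Moves the arm, as the interface text tells. Its arguments: {"type":"object","properties":{"plan":{"type":"array"},"newtons":{"type":"number"}},"required":["plan"]}

```bash
ls; mkdir -p pics
python3 - <<'E'
from plant import *
import cv2,numpy as np
s=read_state();print(s)
print(grasp_offset if not callable(grasp_offset) else grasp_offset())
for n in ["scene","top"]:
    p=read_camera(n);cv2.imwrite(f"pics/{n}0.png",p["pixels"][:,:,::-1]);print(n,p["K"],p["xyz"],p["attitude"],[k for k in p])
E
```

```text
pics
{'t': 0.0, 'q': array([-1.31837236e+00,  1.31148417e-01,  1.48924647e+00, -1.83421643e-05,
        1.52298051e+00, -8.53735265e-02]), 'dq': array([-1.84338516e-04, -5.82894028e-05,  2.79917133e-04,  3.61143173e-04,
       -6.38974422e-04, -1.75386048e-04]), 'joint_torque': array([-7.56266381e-04, -5.59842718e+01, -4.91758382e+01,  7.68185430e-02,
        3.56842065e-02, -1.11015415e-04]), 'tool_pos': array([ 0.19872529, -0.56550161,  0.19071311]), 'orientation': array([-3.09513931e+00, -5.27794889e-01,  2.62155417e-04]), 'force': array([-0.33335384, -0.15106916, -0.49727901]), 'wrist_torque': array([0.01263651, 0.01345116, 0.01511345]), 'opening': 0.0930517349386247}
0.0188
scene [[378.58901711   0.         323.92501572]
 [  0.         378.58901711 195.91848832]
 [  0.           0.           1.        ]] [0.07712465 0.73731022 0.86438069] [ 0.29442899 -1.11587259 -2.3594231 ] ['pixels', 'K', 'xyz', 'attitude', 'shot']
top [[429.45732284   0.         318.6329677 ]
 [  0.         429.45732284 199.95144795]
 [  0.           0.           1.        ]] [ 0.42748247 -0.06995294  1.55283062] [ 0.08381484 -0.0820449  -1.58229162] ['pixels', 'K', 'xyz', 'attitude', 'shot']
```

View pics/scene0.png

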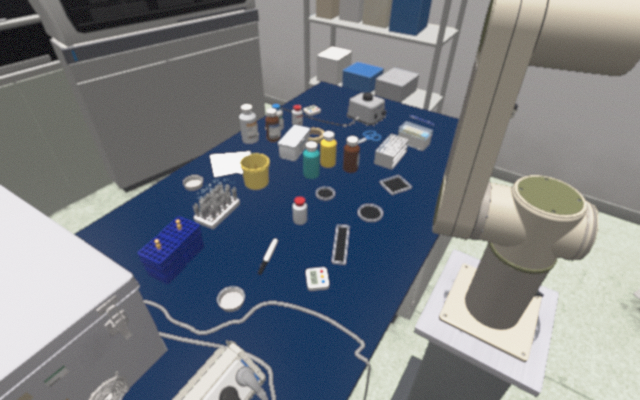

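View pics/top0.png

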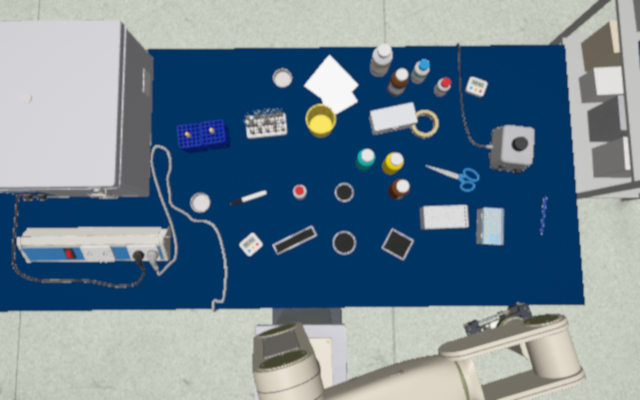

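The top picture shows these candidates (pixels in the top view):
- **Brown bottle:** near (399,188), far (399,80). The turquoise (366,158) and yellow (393,162) ones are not meant.
- **Red-cap bottle:** near (300,192), far (443,86).
- **Timer:** near (251,244), far (477,86).
- **Marker:** (248,197).
- **Holders:** large round (344,243), small round (344,192), square (397,244), trough (295,239).
- **Bystanders:** rack (445,217), dish (200,203).

I choose the near ones.

```bash
cat > h.py <<'E'
from plant import *
import cv2,numpy as np
from scipy.spatial.transform import Rotation as R
def ray(p,u,v):
    d=np.linalg.inv(p["K"])@[u,v,1]; d=np.array([d[0],-d[1],-d[2]])
    return R.from_rotvec(p["attitude"]).apply(d)
def onplane(p,u,v,z):
    d=ray(p,u,v);return p["xyz"]+d*(z-p["xyz"][2])/d[2]
def proj(p,X):
    c=R.from_rotvec(p["attitude"]).inv().apply(np.asarray(X)-p["xyz"]); c=np.atleast_2d(c)
    q=(p["K"]@np.array([c[:,0],-c[:,1],-c[:,2]])); return (q[:2]/q[2]).T
def crop(p,u,v,w,name,s=5):
    h=w*3//4
    im=p["pixels"][max(0,v-h):v+h,max(0,u-w):u+w,::-1]
    cv2.imwrite(name,cv2.resize(im,None,fx=s,fy=s,interpolation=cv2.INTER_CUBIC))
E
python3 - <<'E'
from h import *
L=["large_bottle_center","small_bottle_center","timer_center","marker_center","large_round_holder","small_round_holder","timer_holder","pen_holder","steel_rack_center","cap_dish_center"]
Z=[.135,.088,.016,.012,.008,.008,.008,.008,.062,.02]
p=read_camera("top")
crop(p,330,200,140,"pics/topc.png",2)
import cv2
im=p["pixels"][140:270,180:480,::-1];cv2.imwrite("pics/topc.png",cv2.resize(im,(780,338),interpolation=cv2.INTER_CUBIC))
for l,z in zip(L,Z):
    print(l)
    for d in search_frame(p,l)[:4]: print("   s",round(d["p"],2),np.round(d["at"],3))
    for d in masks_of(p,l)[:3]:
        m=d["mask"].astype(np.uint8); 
        ys,xs=np.nonzero(m)
        if len(xs)<5: continue
        r=cv2.minAreaRect(np.c_[xs,ys].astype(np.float32))
        W=np.array([onplane(p,u,v,z)[:2] for u,v in cv2.boxPoints(r)])
        print("   m",round(d["p"],2),"c",np.round([xs.mean(),ys.mean()],1),"W",np.round(onplane(p,*r[0],z)[:2],3),"edges",np.round(W[1]-W[0],3),np.round(W[2]-W[1],3))
E
```

```text
large_bottle_center
   s 0.89 [ 0.616 -0.338  0.103]
   s 0.83 [ 0.726 -0.229  0.104]
   s 0.75 [ 0.706 -0.321  0.101]
   m 0.8 c [391.7 162.4] W [ 0.701 -0.316] edges [ 0.052 -0.054] [-0.038 -0.036]
   m 0.63 c [397.6 188.6] W [ 0.612 -0.332] edges [ 0.04  -0.062] [-0.048 -0.03 ]
   m 0.51 c [364.5 159. ] W [ 0.714 -0.225] edges [ 0.064 -0.033] [-0.025 -0.048]
small_bottle_center
   s 0.7 [0.611 0.    0.072]
   s 0.48 [ 0.439 -0.159  0.   ]
   m 0.54 c [299.4 191.6] W [ 0.613 -0.002] edges [-0.001 -0.041] [-0.045  0.   ]
timer_center
   s 0.73 [0.437 0.174 0.017]
   s 0.51 [ 0.618 -0.341  0.101]
   m 0.66 c [250.5 243.8] W [0.436 0.175] edges [ 0.044 -0.044] [-0.041 -0.041]
marker_center
   s 0.72 [0.607 0.186 0.009]
   m 0.63 c [246.2 197.7] W [0.604 0.188] edges [ 0.039 -0.12 ] [-0.018 -0.006]
large_round_holder
   s 0.7 [ 0.44  -0.16   0.004]
   m 0.56 c [343.3 241.9] W [ 0.438 -0.156] edges [-0.001 -0.075] [-0.071  0.002]
   m 0.52 c [343.6 190.7] W [ 0.624 -0.16 ] edges [-0.001 -0.062] [-0.062  0.001]
small_round_holder
   s 0.72 [ 0.624 -0.159  0.006]
   m 0.66 c [343.9 191.4] W [ 0.621 -0.16 ] edges [-0.001 -0.062] [-0.062  0.001]
timer_holder
   s 0.56 [ 0.432 -0.348  0.003]
   s 0.56 [0.607 0.186 0.01 ]
   m 0.81 c [397.1 243.5] W [ 0.43  -0.348] edges [ 0.068 -0.036] [-0.04  -0.076]
   m 0.16 c [293.7 239.3] W [0.45  0.021] edges [ 0.069 -0.143] [-0.036 -0.018]
pen_holder
   s 0.87 [0.453 0.019 0.006]
   m 0.82 c [294.3 239.4] W [0.449 0.021] edges [ 0.065 -0.139] [-0.031 -0.015]
steel_rack_center
   s 0.65 [ 0.522 -0.512  0.06 ]
   s 0.38 [0.434 0.17  0.019]
   m 0.87 c [443.4 216.2] W [ 0.523 -0.501] edges [ 0.003 -0.167] [-0.077  0.001]
cap_dish_center
   s 0.85 [0.59  0.36  0.002]
   s 0.74 [0.436 0.171 0.018]
   s 0.19 [ 0.526 -0.509  0.058]
   s 0.18 [ 0.619 -0.341  0.102]
   m 0.65 c [199.7 201.5] W [0.59  0.357] edges [-0.001 -0.065] [-0.061 -0.001]
```

View pics/topc.png

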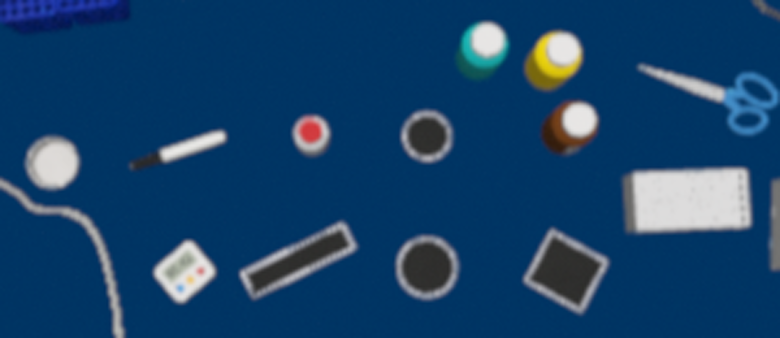

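The crop shows the white-capped brown bottle at crop (579,119), the red-capped small bottle at (310,131), the timer with keys, the pen, the four holders and the rack. That matches my choice. Next I refine the positions.

```bash
cat >> h.py <<'E'
def yawinfo():
    s=read_state();M=R.from_rotvec(s["orientation"]).as_matrix()
    return s,M
def togo(target,yaw=None):
    "target xyz of TCP, yaw = world angle(deg) of tool y (mod 180)"
    s,M=yawinfo()
    d=M.T@(np.asarray(target)-s["tool_pos"])*100
    print("t",round(s["t"],2),"tcp",np.round(s["tool_pos"],4),"F",np.round(s["force"],1),"op",round(s["opening"],4),"q6",round(s["q"][5],2),"tilt",np.round(M[:,2],3))
    ya=np.degrees(np.arctan2(M[1,1],M[0,1])); print("jaw yaw",round(ya,2),"shift cm tool axes",np.round(d,2),"dist",round(np.linalg.norm(d),1))
    if yaw is not None:
        e=(yaw-ya+90)%180-90; print("turn about tool z (deg)",round(-e,2))
        c=R.from_matrix(M)*R.from_rotvec([0,0,np.radians(-e)]); M2=c.as_matrix()
        print("shift after turn",np.round(M2.T@(np.asarray(target)-s["tool_pos"])*100,2))
        # tilt fix: rotation in tool frame aligning z to down
        ax=np.cross(M2[:,2],[0,0,-1]);print("tilt fix deg(tool)",np.round(np.degrees(M2.T@ax),2))
E
python3 - <<'E'
from h import *
for n in ["top","scene"]:
    p=read_camera(n); hsv=cv2.cvtColor(p["pixels"],cv2.COLOR_RGB2HSV)
    for nm,X,lo,hi in [("bigcap",(.617,-.342,.13),(0,0,150),(180,70,255)),("redcap",(.611,0,.085),None,None)]:
        u,v=proj(p,X)[0]; 
        m=cv2.inRange(hsv,lo,hi) if lo else (cv2.inRange(hsv,(0,90,80),(12,255,255))|cv2.inRange(hsv,(168,90,80),(180,255,255)))
        w=16;k=np.zeros_like(m);k[int(v)-w:int(v)+w,int(u)-w:int(u)+w]=1;m=m*k
        num,lab,st,ce=cv2.connectedComponentsWithStats((m>0).astype(np.uint8))
        for i in range(1,num):
            if st[i,4]>15:
                c=ce[i]; print(n,nm,np.round(c,1),st[i], [np.round(onplane(p,*c,z)[:2],4) for z in ([.135,.127] if nm=="bigcap" else [.088,.08])])
    # square/trough/timer/marker via contour
    g=cv2.cvtColor(p["pixels"],cv2.COLOR_RGB2GRAY)
    for nm,X,z in [("LRH",(.439,-.158),.008),("SRH",(.622,-.16),.008),("TH",(.431,-.348),.008),("PH",(.451,.02),.008),("timer",(.437,.174),.016),("pen",(.605,.187),.012)]:
        # rectify to world
        S=600;h=.1
        xs=X[0]-h+2*h*np.arange(S)/S; ys=X[1]-h+2*h*np.arange(S)/S
        XX,YY=np.meshgrid(xs,ys,indexing='ij')
        uv=proj(p,np.c_[XX.ravel(),YY.ravel(),np.full(S*S,z)]).reshape(S,S,2).astype(np.float32)
        im=cv2.remap(p["pixels"],uv[...,0],uv[...,1],cv2.INTER_CUBIC)
        hs=cv2.cvtColor(im,cv2.COLOR_RGB2HSV)
        m=cv2.inRange(hs,(0,0,0),(180,120,255))
        num,lab,st,ce=cv2.connectedComponentsWithStats(m)
        d=np.linalg.norm(ce-S/2,axis=1); ok=[i for i in range(1,num) if st[i,4]>1500]
        if not ok: print(n,nm,"none");continue
        i=min(ok,key=lambda i:d[i]); yy,xx=np.nonzero(lab==i)
        r=cv2.minAreaRect(np.c_[yy,xx].astype(np.float32)) # first comp = world x
        f=2*h/S; b=cv2.boxPoints(r);e0=b[1]-b[0];e1=b[2]-b[1]
        print(n,nm,"c",np.round(np.array(X)-h+np.array(r[0])*f,4),"sides",round(np.linalg.norm(e0)*f,4),"@",round(np.degrees(np.arctan2(e0[1],e0[0])),1),round(np.linalg.norm(e1)*f,4),"@",round(np.degrees(np.arctan2(e1[1],e1[0])),1))
togo([.617,-.342,.2],-90)
E
```

```text
top bigcap [402.3 185.7] [396 180  14  13 139] [array([ 0.6216, -0.3487]), array([ 0.6227, -0.3503])]
top redcap [298.8 190. ] [295 186   9   9  60] [array([ 0.6178, -0.0017]), array([ 0.6188, -0.0014])]
top LRH c [ 0.4372 -0.1577] sides 0.0897 @ 0.0 0.088 @ 90.0
top SRH c [ 0.6189 -0.1603] sides 0.0755 @ -3.6 0.0736 @ 86.4
top TH c [ 0.4293 -0.3486] sides 0.0901 @ -29.5 0.0977 @ 60.5
top PH c [0.4492 0.0198] sides 0.1661 @ -64.3 0.0502 @ 25.7
top timer c [0.4352 0.1751] sides 0.0764 @ -49.8 0.0687 @ 40.2
top pen c [0.603  0.1847] sides 0.1417 @ -72.1 0.0249 @ 17.9
scene bigcap [354.7 139.5] [347 136  20   8 103] [array([ 0.6095, -0.3527]), array([ 0.6153, -0.3647])]
scene redcap [299.2 200.5] [294 197  11   9  79] [array([ 6.131e-01, -4.000e-04]), array([ 0.6186, -0.008 ])]
scene LRH c [ 0.4352 -0.159 ] sides 0.0932 @ -2.7 0.1011 @ 87.3
scene SRH c [ 0.6166 -0.162 ] sides 0.0903 @ -63.4 0.0777 @ 26.6
scene TH c [ 0.4266 -0.3502] sides 0.1034 @ -30.3 0.1101 @ 59.7
scene PH c [0.447  0.0177] sides 0.1775 @ -64.6 0.0513 @ 25.4
scene timer c [0.4314 0.1757] sides 0.086 @ -50.2 0.0691 @ 39.8
scene pen c [0.6015 0.1804] sides 0.1479 @ -71.8 0.0271 @ 18.2
t 1.25 tcp [ 0.1988 -0.5661  0.1918] F [ 0.2  0.6 -0.4] op 0.0932 q6 -0.09 tilt [-0. -0. -1.]
jaw yaw -70.65 shift cm tool axes [46.88 -7.29 -0.83] dist 47.4
turn about tool z (deg) 19.35
shift after turn [ 41.82 -22.41  -0.83]
tilt fix deg(tool) [0. 0. 0.]
```

>>> drive_tool(
  plan=[
    {"claw":0,"linear":[3.9,-0.55,-0.1],"angular":[0,0,0]},
    {"claw":0,"linear":[3.9,-0.55,-0.1],"angular":[0,0,0]},
    {"claw":0,"linear":[3.9,-0.55,-0.1],"angular":[0,0,0]},
    {"claw":0,"linear":[3.9,-0.55,-0.1],"angular":[0,0,0]},
    {"claw":0,"linear":[3.9,-0.55,-0.1],"angular":[0,0,0]},
    {"claw":0,"linear":[3.9,-0.55,-0.1],"angular":[0,0,0]},
    {"claw":0,"linear":[3.9,-0.55,-0.1],"angular":[0,0,0]},
    {"claw":0,"linear":[3.9,-0.55,-0.1],"angular":[0,0,0]},
    {"claw":0,"linear":[3.9,-0.55,-0.1],"angular":[0,0,0]},
    {"claw":0,"linear":[3.9,-0.55,-0.1],"angular":[0,0,0]},
    {"claw":0,"linear":[3.9,-0.55,-0.1],"angular":[0,0,0]},
    {"claw":0,"linear":[0,0,0],"angular":[0,0,0]},
  ],
)

```text
t: 2.75
tool_pos: [0.5857, -0.3648, 0.2023]
orientation: [-3.095, -0.533, -0.0]
force: [-0.1, 0.1, 0.2]
opening: 0.0932
```

Run:
```python
from h import *
togo([.619,-.348,.2])
p=read_camera("wrist");cv2.imwrite("pics/w1.png",p["pixels"][:,:,::-1]);print(p["xyz"],p["K"][0],proj(p,[.619,-.348,.135]))
for z in (.135,):
  for d in masks_of(p,"large_bottle_center")[:3]:
    ys,xs=np.nonzero(d["mask"]);print(d["p"],xs.mean(),ys.mean(),xs.min(),xs.max(),ys.min(),ys.max())
```

```text
t 2.75 tcp [ 0.5857 -0.3648  0.2023] F [-0.1  0.1  0.2] op 0.0932 q6 0.6 tilt [ 0.     0.001 -1.   ]
jaw yaw -70.45 shift cm tool axes [ 3.7  -0.47  0.23] dist 3.7
[ 0.64793361 -0.34416503  0.39709537] [284.09331399   0.         322.90318348] [[316.63199086 161.52903192]]
0.82 252.83621954798943 25.853243322571178 211 287 0 60
0.77 335.3740168158394 59.532682397613236 306 366 20 99
0.6 322.08388349514564 153.85320388349515 294 350 126 182
```

View pics/w1.png

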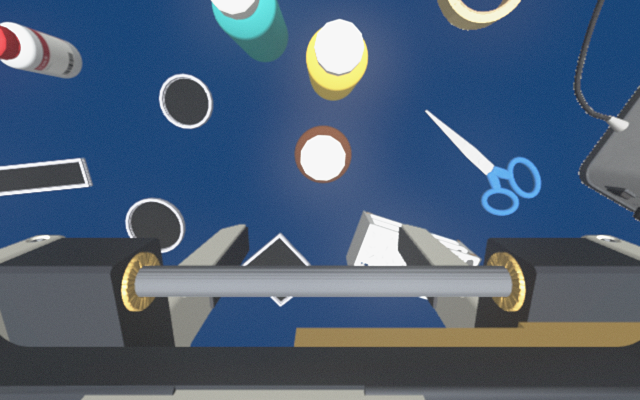

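The brown bottle's white cap is at (322,158), with yellow (340,48) and turquoise (240,5) behind it. The large holder is at (155,224), the small one at (186,101), and the square one is partly hidden at (280,270).

Run:
```python
from h import *
p=read_camera("wrist")
g=cv2.cvtColor(p["pixels"],cv2.COLOR_RGB2HSV)
m=cv2.inRange(g,(0,0,170),(180,60,255));k=np.zeros_like(m);k[120:190,285:360]=1
ys,xs=np.nonzero(m*k);c=((xs.min()+xs.max())/2,(ys.min()+ys.max())/2);print(c,xs.max()-xs.min())
print("bottle",onplane(p,*c,.135))
for nm,X in [("LRH",(.438,-.158)),("SRH",(.621,-.16))]:
    S=600;h=.06
    xs=X[0]-h+2*h*np.arange(S)/S; ys=X[1]-h+2*h*np.arange(S)/S
    XX,YY=np.meshgrid(xs,ys,indexing='ij')
    uv=proj(p,np.c_[XX.ravel(),YY.ravel(),np.full(S*S,.008)]).reshape(S,S,2).astype(np.float32)
    im=cv2.remap(p["pixels"],uv[...,0],uv[...,1],cv2.INTER_CUBIC);hs=cv2.cvtColor(im,cv2.COLOR_RGB2HSV)
    m=cv2.inRange(hs,(0,0,0),(180,120,255)); yy,xx=np.nonzero(m)
    (cc,r)=cv2.minEnclosingCircle(np.c_[yy,xx].astype(np.float32));f=2*h/S
    b=cv2.minAreaRect(np.c_[yy,xx].astype(np.float32))
    print(nm,np.array(X)-h+np.array(cc)*f,r*f,np.array(X)-h+np.array(b[0])*f)
```

```text
(np.float64(321.0), np.float64(154.5)) 44
bottle [ 0.62418059 -0.35169482  0.135     ]
LRH [ 0.41392319 -0.15810001] 0.06984617919921875 [ 0.4306 -0.1581]
SRH [ 0.62144166 -0.1635123 ] 0.035765966796875 [ 0.62164604 -0.16350547]
```

>>> drive_tool(
  plan=[
    {"claw":0,"linear":[1.9,-0.1,0],"angular":[0,0,0]},
    {"claw":0,"linear":[1.9,-0.1,0],"angular":[0,0,0]},
    {"claw":0,"linear":[0,0,2],"angular":[0,0,0]},
    {"claw":0,"linear":[0,0,3],"angular":[0,0,0]},
    {"claw":0,"linear":[0,0,3],"angular":[0,0,0]},
    {"claw":0,"linear":[0,0,3],"angular":[0,0,0]},
    {"claw":0,"linear":[0,0,2],"angular":[0,0,0]},
    {"claw":0,"linear":[0,0,1],"angular":[0,0,0]},
    {"claw":0,"linear":[0,0,0],"angular":[0,0,0]},
  ],
)

```text
t: 4.03
tool_pos: [0.6182, -0.3524, 0.0622]
orientation: [-3.096, -0.527, 0.001]
force: [0.2, 0.2, 0.3]
opening: 0.0932
```

Run:
```python
from h import *
togo([.621,-.350,.062])
p=read_camera("wrist");cv2.imwrite("pics/w2.png",p["pixels"][:,:,::-1])
```

```text
t 4.03 tcp [ 0.6182 -0.3524  0.0622] F [0.2 0.2 0.3] op 0.0932 q6 0.64 tilt [-0.001  0.001 -1.   ]
jaw yaw -70.67 shift cm tool axes [ 0.35 -0.14  0.02] dist 0.4
```

View pics/w2.png

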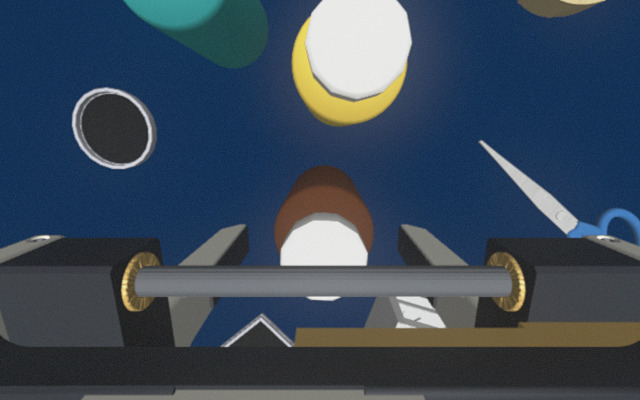

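Run:
```python
from h import *
p=read_camera("wrist")
print(onplane(p,324,257,.135)); print(proj(p,[.621,-.35,.135]),proj(p,[.6182,-.3524,.135]))
```

```text
[ 0.62648404 -0.35184615  0.135     ]
[[316.48309474 265.89219748]] [[319.33016814 272.49229708]]
```

>>> drive_tool(
  newtons=25,
  plan=[
    {"claw":0,"linear":[0.5,0.1,0],"angular":[0,0,0]},
    {"claw":0.5,"linear":[0,0,0],"angular":[0,0,0]},
    {"claw":0.6,"linear":[0,0,0],"angular":[0,0,0]},
    {"claw":0.6,"linear":[0,0,0],"angular":[0,0,0]},
    {"claw":0.6,"linear":[0,0,0],"angular":[0,0,0]},
    {"claw":0.6,"linear":[0,0,0],"angular":[0,0,0]},
    {"claw":0.6,"linear":[0,0,0],"angular":[0,0,0]},
    {"claw":0.6,"linear":[0,0,0],"angular":[0,0,0]},
  ],
)

```text
t: 5.12
tool_pos: [0.6238, -0.3515, 0.0627]
orientation: [-3.097, -0.528, 0.0]
force: [-0.0, 0.7, -0.9]
opening: 0.0585
```

Run:
```python
from h import *
togo([.438,-.159,.11])
p=read_camera("wrist");cv2.imwrite("pics/w3.png",p["pixels"][:,:,::-1])
```

```text
t 5.12 tcp [ 0.6238 -0.3515  0.0627] F [-0.   0.7 -0.9] op 0.0585 q6 0.65 tilt [-0.  0. -1.]
jaw yaw -70.64 shift cm tool axes [-11.15 -24.32  -4.73] dist 27.2
```

View pics/w3.png

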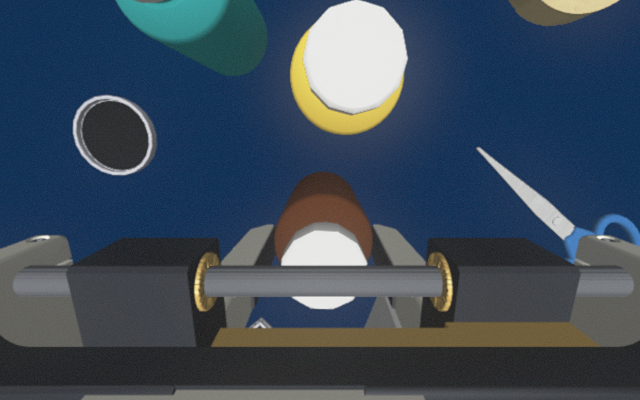

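>>> drive_tool(
  plan=[
    {"claw":0.6,"linear":[0,0,-1],"angular":[0,0,0]},
    {"claw":0.6,"linear":[0,0,-2],"angular":[0,0,0]},
    {"claw":0.6,"linear":[0,0,-2],"angular":[0,0,0]},
    {"claw":0.6,"linear":[-0.6,-1.3,0],"angular":[0,0,0]},
    {"claw":0.6,"linear":[-1.3,-3,0],"angular":[0,0,0]},
    {"claw":0.6,"linear":[-1.8,-4,0],"angular":[0,0,0]},
    {"claw":0.6,"linear":[-1.8,-4,0],"angular":[0,0,0]},
    {"claw":0.6,"linear":[-1.8,-4,0],"angular":[0,0,0]},
    {"claw":0.6,"linear":[-1.8,-4,0],"angular":[0,0,0]},
    {"claw":0.6,"linear":[-1.3,-3,0],"angular":[0,0,0]},
    {"claw":0.6,"linear":[-0.7,-1,0],"angular":[0,0,0]},
    {"claw":0.6,"linear":[0,0,0],"angular":[0,0,0]},
  ],
)

```text
t: 6.68
tool_pos: [0.4392, -0.1596, 0.1141]
orientation: [3.095, 0.528, 0.003]
force: [1.5, -0.5, -4.2]
opening: 0.0583
```

Run:
```python
from h import *
togo([.438,-.159,.066])
p=read_camera("wrist");cv2.imwrite("pics/w4.png",p["pixels"][:,:,::-1])
p=read_camera("scene");crop(p,352,190,50,"pics/s4.png",7)
p=read_camera("top");crop(p,344,230,40,"pics/t4.png",9)
```

```text
t 6.67 tcp [ 0.4392 -0.1596  0.1141] F [ 1.5 -0.5 -4.2] op 0.0583 q6 0.77 tilt [ 0.002 -0.001 -1.   ]
jaw yaw -70.63 shift cm tool axes [-0.1  -0.11  4.81] dist 4.8
```

View pics/s4.png

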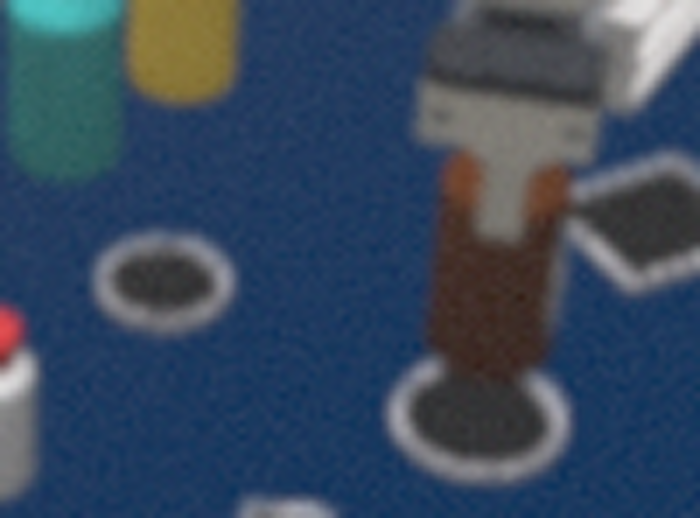

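View pics/w4.png

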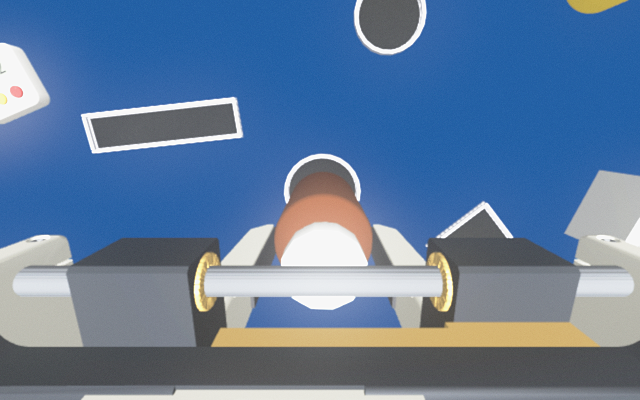

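Run:
```python
from h import *
p=read_camera("wrist")
a=np.linspace(0,2*np.pi,100)
for c in [(.438,-.159),(.441,-.159)]:
    q=proj(p,np.c_[c[0]+.041*np.cos(a),c[1]+.041*np.sin(a),np.full(100,.008)]);print(c,q.min(0),q.max(0))
for c in [(.622,-.162)]:
    q=proj(p,np.c_[c[0]+.0335*np.cos(a),c[1]+.0335*np.sin(a),np.full(100,.008)]);print("small",c,q.min(0),q.max(0))
print("PH",onplane(p,163,125.5,.008))
```

```text
(0.438, -0.159) [282.46043579 154.82413159] [358.25012305 228.87852306]
(0.441, -0.159) [283.29025745 152.09323549] [359.24664331 226.47293781]
small (0.622, -0.162) [352.10968364 -28.22780399] [423.65316289  52.32617206]
PH [0.4516186  0.01612799 0.008     ]
```

>>> drive_tool(
  plan=[
    {"claw":0.6,"linear":[-0.1,0,1.5],"angular":[0,0,0]},
    {"claw":0.6,"linear":[0,0,1.5],"angular":[0,0,0]},
    {"claw":0.6,"linear":[0,0,1],"angular":[0,0,0]},
    {"claw":0.6,"linear":[0,0,0.5],"angular":[0,0,0]},
    {"claw":0.6,"linear":[0,0,0.2],"angular":[0,0,0]},
    {"claw":0.6,"linear":[0,0,0],"angular":[0,0,0]},
    {"claw":0.6,"linear":[0,0,0],"angular":[0,0,0]},
  ],
)

```text
t: 7.75
tool_pos: [0.438, -0.1597, 0.0661]
orientation: [3.096, 0.528, 0.001]
force: [0.1, 0.2, -3.9]
opening: 0.0583
```

Run:
```python
from h import *
togo([.438,-.159,.0657])
```

```text
t 7.75 tcp [ 0.438  -0.1597  0.0661] F [ 0.1  0.2 -3.9] op 0.0583 q6 0.77 tilt [ 0.001 -0.    -1.   ]
jaw yaw -70.64 shift cm tool axes [ 0.03 -0.06  0.04] dist 0.1
```

Still hanging (3.9 N of weight), about 0.4 mm above the floor. I lower it a touch more, then release.

>>> drive_tool(
  plan=[
    {"claw":0.6,"linear":[0,0,0.05],"angular":[0,0,0]},
    {"claw":0.6,"linear":[0,0,0.05],"angular":[0,0,0]},
    {"claw":0.4,"linear":[0,0,0],"angular":[0,0,0]},
    {"claw":0.2,"linear":[0,0,0],"angular":[0,0,0]},
    {"claw":0,"linear":[0,0,0],"angular":[0,0,0]},
    {"claw":0,"linear":[0,0,0],"angular":[0,0,0]},
    {"claw":0,"linear":[0,0,-2],"angular":[0,0,0]},
    {"claw":0,"linear":[0,0,-4],"angular":[0,0,0]},
    {"claw":0,"linear":[0,0,-4],"angular":[0,0,0]},
    {"claw":0,"linear":[0,0,-4],"angular":[0,0,0]},
    {"claw":0,"linear":[0,0,0],"angular":[0,0,0]},
  ],
)

```text
t: 9.12
tool_pos: [0.4397, -0.1605, 0.2087]
orientation: [3.093, 0.527, 0.009]
force: [0.2, 0.3, -0.2]
opening: 0.0929
```

Run:
```python
from h import *
togo([.590,-.010,.2],-90)
p=read_camera("wrist");cv2.imwrite("pics/w5.png",p["pixels"][:,:,::-1])
p=read_camera("scene");crop(p,352,190,50,"pics/s5.png",7)
```

```text
t 9.12 tcp [ 0.4397 -0.1605  0.2087] F [ 0.2  0.3 -0.2] op 0.0929 q6 0.77 tilt [ 0.006 -0.003 -1.   ]
jaw yaw -70.65 shift cm tool axes [19.16 -9.23  0.92] dist 21.3
turn about tool z (deg) 19.35
shift after turn [ 15.02 -15.06   0.92]
tilt fix deg(tool) [ 0.18 -0.36  0.  ]
```

View pics/s5.png

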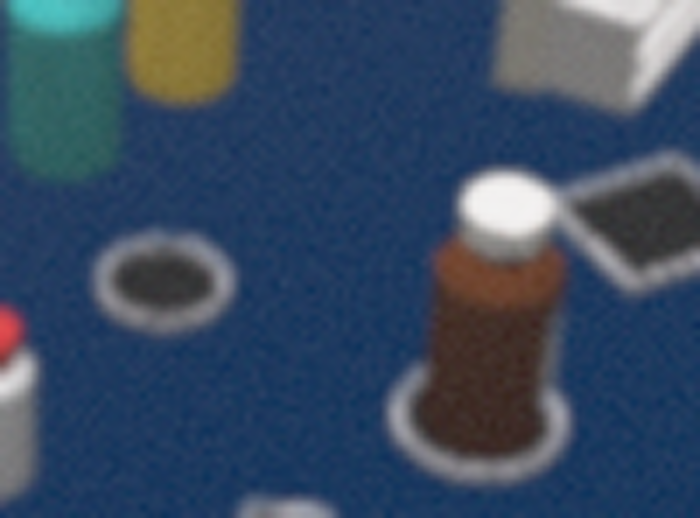

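View pics/w5.png

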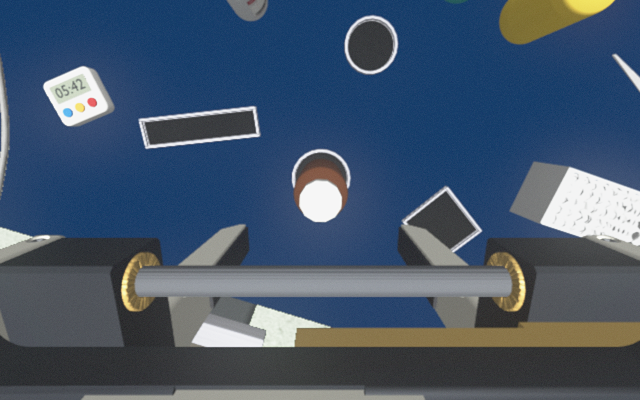

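>>> drive_tool(
  plan=[
    {"claw":0,"linear":[0,0,0],"angular":[0,0,9.7]},
    {"claw":0,"linear":[0,0,0],"angular":[0,0,9.65]},
    {"claw":0,"linear":[2,-2,0],"angular":[0,0,0]},
    {"claw":0,"linear":[3.5,-3.5,0.3],"angular":[0,0,0]},
    {"claw":0,"linear":[4,-4,0.3],"angular":[0,0,0]},
    {"claw":0,"linear":[3.5,-3.5,0.3],"angular":[0,0,0]},
    {"claw":0,"linear":[2,-2,0],"angular":[0,0,0]},
    {"claw":0,"linear":[0,0,0],"angular":[0,0,0]},
    {"claw":0,"linear":[0,0,0],"angular":[0,0,0]},
  ],
)

```text
t: 10.35
tool_pos: [0.5865, -0.0099, 0.1943]
orientation: [3.141, 0.0, -0.004]
force: [-0.4, -0.4, -0.4]
opening: 0.0928
```

Run:
```python
from h import *
togo([.617,-.001,.021],-90)
p=read_camera("wrist");cv2.imwrite("pics/w6.png",p["pixels"][:,:,::-1])
hsv=cv2.cvtColor(p["pixels"],cv2.COLOR_RGB2HSV)
m=(cv2.inRange(hsv,(0,120,80),(12,255,255))|cv2.inRange(hsv,(168,120,80),(180,255,255)))
num,lab,st,ce=cv2.connectedComponentsWithStats(m)
for i in range(1,num):
    if st[i,4]>60: print(st[i],ce[i],onplane(p,st[i,0]+st[i,2]/2-.5,st[i,1]+st[i,3]/2-.5,.085))
```

```text
t 10.35 tcp [ 0.5865 -0.0099  0.1943] F [-0.4 -0.4 -0.4] op 0.0928 q6 1.47 tilt [-0.003 -0.    -1.   ]
jaw yaw -89.99 shift cm tool axes [ 3.1  -0.89 17.32] dist 17.6
turn about tool z (deg) 0.01
shift after turn [ 3.1  -0.89 17.32]
tilt fix deg(tool) [0.01 0.15 0.  ]
[303 147  22  24 142] [310.97183099 156.61267606] [ 0.6221869  -0.00089931  0.085     ]
[426 307  17  20 225] [432.73777778 318.77777778] [ 0.42914786 -0.14725043  0.085     ]
```

View pics/w6.png

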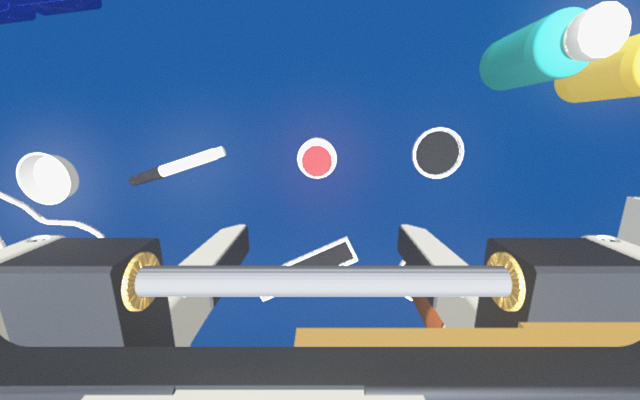

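>>> drive_tool(
  plan=[
    {"claw":0,"linear":[1.6,-0.4,0],"angular":[0,0,0]},
    {"claw":0,"linear":[1.6,-0.4,2],"angular":[0,0,0]},
    {"claw":0,"linear":[0,0,4],"angular":[0,0,0]},
    {"claw":0,"linear":[0,0,4],"angular":[0,0,0]},
    {"claw":0,"linear":[0,0,3],"angular":[0,0,0]},
    {"claw":0,"linear":[0,0,1],"angular":[0,0,0]},
    {"claw":0,"linear":[0,0,0],"angular":[0,0,0]},
  ],
)

```text
t: 11.28
tool_pos: [0.6191, -0.0021, 0.0558]
orientation: [3.142, -0.001, -0.001]
force: [0.3, -0.1, 0.1]
opening: 0.093
```

Run:
```python
from h import *
togo([.619,-.002,.021],-90)
p=read_camera("wrist");cv2.imwrite("pics/w7.png",p["pixels"][:,:,::-1])
print(proj(p,[.619,-.002,.088]))
a=np.linspace(0,2*np.pi,100)
q=proj(p,np.c_[.619+.0165*np.cos(a),-.002+.0165*np.sin(a),np.full(100,.088)]);print(q.min(0),q.max(0))
```

```text
t 11.28 tcp [ 0.6191 -0.0021  0.0558] F [ 0.3 -0.1  0.1] op 0.093 q6 1.49 tilt [-0.001 -0.    -1.   ]
jaw yaw -90.05 shift cm tool axes [-0.01 -0.01  3.48] dist 3.5
turn about tool z (deg) -0.05
shift after turn [-0.01 -0.01  3.48]
tilt fix deg(tool) [0.   0.04 0.  ]
[[320.87964879 240.98077748]]
[293.89613509 215.14257414] [347.86163436 265.65904961]
```

View pics/w7.png

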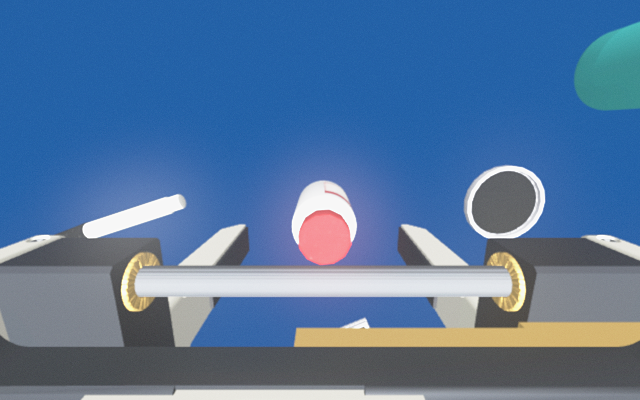

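>>> drive_tool(
  newtons=12,
  plan=[
    {"claw":0,"linear":[0.2,0,1.5],"angular":[0,0,0]},
    {"claw":0,"linear":[0,0,1.5],"angular":[0,0,0]},
    {"claw":0,"linear":[0,0,0.5],"angular":[0,0,0]},
    {"claw":0.5,"linear":[0,0,0],"angular":[0,0,0]},
    {"claw":0.75,"linear":[0,0,0],"angular":[0,0,0]},
    {"claw":0.75,"linear":[0,0,0],"angular":[0,0,0]},
    {"claw":0.75,"linear":[0,0,0],"angular":[0,0,0]},
    {"claw":0.75,"linear":[0,0,0],"angular":[0,0,0]},
    {"claw":0.75,"linear":[0,0,0],"angular":[0,0,0]},
    {"claw":0.75,"linear":[0,0,0],"angular":[0,0,0]},
  ],
)

```text
t: 12.58
tool_pos: [0.6217, -0.0015, 0.0209]
orientation: [3.142, 0.0, 0.0]
force: [0.4, -0.3, 1.1]
opening: 0.044
```

Run:
```python
from h import *
togo([.6205,-.161,.06],-90)
```

```text
t 12.57 tcp [ 0.6217 -0.0015  0.0209] F [ 0.4 -0.3  1.1] op 0.044 q6 1.49 tilt [ 0. -0. -1.]
jaw yaw -90.0 shift cm tool axes [-0.12 15.95 -3.91] dist 16.4
turn about tool z (deg) 0.0
shift after turn [-0.12 15.95 -3.91]
tilt fix deg(tool) [ 0.   -0.01  0.  ]
```

>>> drive_tool(
  plan=[
    {"claw":0.75,"linear":[0,0,-1],"angular":[0,0,0]},
    {"claw":0.75,"linear":[0,0,-2],"angular":[0,0,0]},
    {"claw":0.75,"linear":[0,0,-1],"angular":[0,0,0]},
    {"claw":0.75,"linear":[0,2,0],"angular":[0,0,0]},
    {"claw":0.75,"linear":[0,3.5,0],"angular":[0,0,0]},
    {"claw":0.75,"linear":[0,4,0],"angular":[0,0,0]},
    {"claw":0.75,"linear":[0,3.5,0],"angular":[0,0,0]},
    {"claw":0.75,"linear":[0,2,0],"angular":[0,0,0]},
    {"claw":0.75,"linear":[0,0.9,0],"angular":[0,0,0]},
    {"claw":0.75,"linear":[0,0,0],"angular":[0,0,0]},
    {"claw":0.75,"linear":[0,0,0],"angular":[0,0,0]},
  ],
)

```text
t: 13.95
tool_pos: [0.6217, -0.1594, 0.0606]
orientation: [-3.141, -0.002, 0.0]
force: [-0.4, -0.4, -0.0]
opening: 0.0437
```

Run:
```python
from h import *
togo([.6205,-.161,.024],-90)
p=read_camera("wrist");cv2.imwrite("pics/w8.png",p["pixels"][:,:,::-1])
a=np.linspace(0,2*np.pi,100)
q=proj(p,np.c_[.6205+.0335*np.cos(a),-.161+.0335*np.sin(a),np.full(100,.008)]);print(q.min(0),q.max(0))
p=read_camera("scene");crop(p,330,180,50,"pics/s8.png",7)
```

```text
t 13.95 tcp [ 0.6217 -0.1594  0.0606] F [-0.4 -0.4 -0. ] op 0.0437 q6 1.24 tilt [-0.  0. -1.]
jaw yaw -89.94 shift cm tool axes [-0.11  0.16  3.66] dist 3.7
turn about tool z (deg) 0.06
shift after turn [-0.11  0.16  3.66]
tilt fix deg(tool) [-0.02  0.01  0.  ]
[286.44720512 169.15727451] [360.73257553 240.88719657]
```

View pics/w8.png

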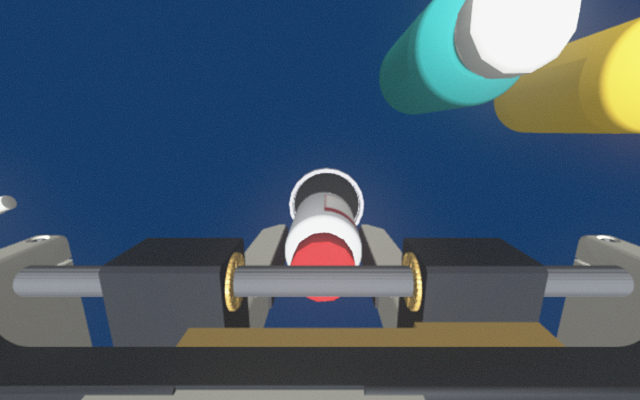

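View pics/s8.png

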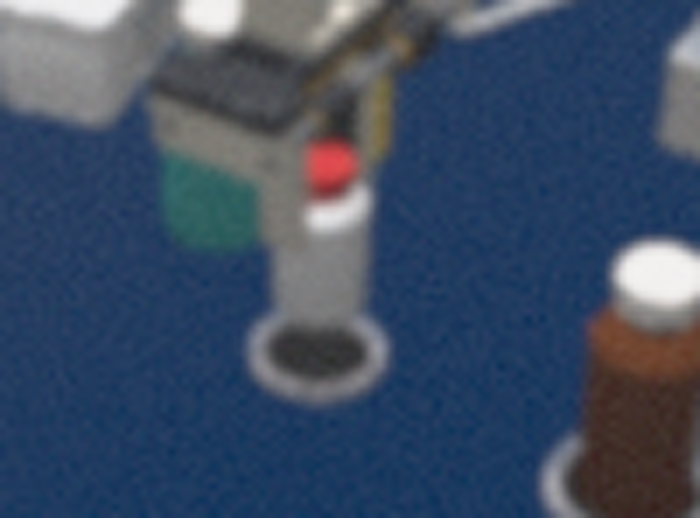

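>>> drive_tool(
  plan=[
    {"claw":0.75,"linear":[0,0.2,1],"angular":[0,0,0]},
    {"claw":0.75,"linear":[0,0,1.3],"angular":[0,0,0]},
    {"claw":0.75,"linear":[0,0,0.8],"angular":[0,0,0]},
    {"claw":0.75,"linear":[0,0,0.4],"angular":[0,0,0]},
    {"claw":0.75,"linear":[0,0,0.1],"angular":[0,0,0]},
    {"claw":0.75,"linear":[0,0,0],"angular":[0,0,0]},
    {"claw":0.75,"linear":[0,0,0],"angular":[0,0,0]},
  ],
)

```text
t: 14.92
tool_pos: [0.622, -0.1626, 0.0253]
orientation: [3.141, 0.0, 0.001]
force: [0.5, -0.7, -1.7]
opening: 0.0437
```

Run:
```python
from h import *
togo([.6205,-.161,.0239],-90)
```

```text
t 14.93 tcp [ 0.622  -0.1626  0.0253] F [ 0.5 -0.7 -1.7] op 0.0437 q6 1.24 tilt [ 0.001 -0.    -1.   ]
jaw yaw -90.0 shift cm tool axes [-0.15 -0.16  0.14] dist 0.3
turn about tool z (deg) 0.0
shift after turn [-0.15 -0.16  0.14]
tilt fix deg(tool) [ 0.02 -0.05  0.  ]
```

>>> drive_tool(
  plan=[
    {"claw":0.75,"linear":[0,-0.1,0.1],"angular":[0,0,0]},
    {"claw":0.75,"linear":[0,0,0.06],"angular":[0,0,0]},
    {"claw":0.75,"linear":[0,0,0],"angular":[0,0,0]},
    {"claw":0.55,"linear":[0,0,0],"angular":[0,0,0]},
    {"claw":0.3,"linear":[0,0,0],"angular":[0,0,0]},
    {"claw":0.2,"linear":[0,0,0],"angular":[0,0,0]},
    {"claw":0.2,"linear":[0,0,-2],"angular":[0,0,0]},
    {"claw":0.2,"linear":[0,0,-4],"angular":[0,0,0]},
    {"claw":0.2,"linear":[0,0,-4],"angular":[0,0,0]},
    {"claw":0,"linear":[0,0,-4],"angular":[0,0,0]},
    {"claw":0,"linear":[0,0,0],"angular":[0,0,0]},
  ],
)

```text
t: 16.3
tool_pos: [0.6246, -0.1625, 0.1699]
orientation: [3.138, 0.0, 0.014]
force: [0.4, -0.5, 0.1]
opening: 0.0895
```

Run:
```python
from h import *
togo([.40,.165,.16],40-180)
togo([.40,.165,.16],-90)
p=read_camera("wrist");cv2.imwrite("pics/w9.png",p["pixels"][:,:,::-1])
p=read_camera("scene");crop(p,330,180,50,"pics/s9.png",7)
```

```text
t 16.3 tcp [ 0.6246 -0.1625  0.1699] F [ 0.4 -0.5  0.1] op 0.0895 q6 1.24 tilt [ 0.009 -0.003 -1.   ]
jaw yaw -90.0 shift cm tool axes [-22.47 -32.76   0.69] dist 39.7
turn about tool z (deg) 50.0
shift after turn [-39.54  -3.84   0.69]
tilt fix deg(tool) [-0.28 -0.47  0.  ]
t 16.3 tcp [ 0.6246 -0.1625  0.1699] F [ 0.4 -0.5  0.1] op 0.0895 q6 1.24 tilt [ 0.009 -0.003 -1.   ]
jaw yaw -90.0 shift cm tool axes [-22.47 -32.76   0.69] dist 39.7
turn about tool z (deg) 0.0
shift after turn [-22.47 -32.75   0.69]
tilt fix deg(tool) [ 0.18 -0.52  0.  ]
```

View pics/s9.png

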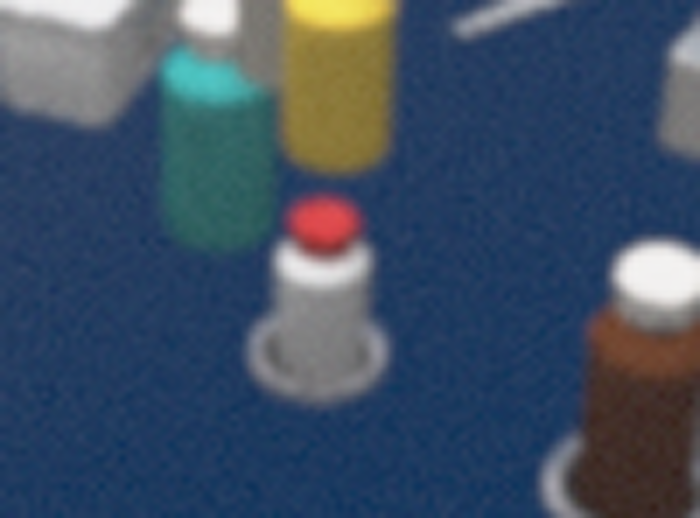

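View pics/w9.png

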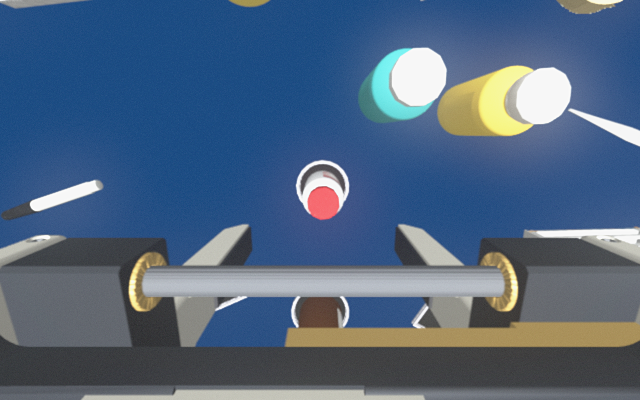

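>>> drive_tool(
  plan=[
    {"claw":0,"linear":[-0.9,-1.6,0],"angular":[0,0,0]},
    {"claw":0,"linear":[-1.7,-3.1,0],"angular":[0,0,0]},
    {"claw":0,"linear":[-2.0,-3.6,0],"angular":[0,0,0]},
    {"claw":0,"linear":[-2.0,-3.6,0],"angular":[0,0,0]},
    {"claw":0,"linear":[-2.0,-3.6,0],"angular":[0,0,0]},
    {"claw":0,"linear":[-2.0,-3.6,0],"angular":[0,0,0]},
    {"claw":0,"linear":[-2.0,-3.6,0],"angular":[0,0,0]},
    {"claw":0,"linear":[-2.0,-3.6,0],"angular":[0,0,0]},
    {"claw":0,"linear":[-1.7,-3.1,0],"angular":[0,0,0]},
    {"claw":0,"linear":[-0.9,-1.8,0],"angular":[0,0,0]},
    {"claw":0,"linear":[0,0,0],"angular":[0,0,-9]},
    {"claw":0,"linear":[0,0,0],"angular":[0,0,-10]},
  ],
)

```text
t: 17.9
tool_pos: [0.4483, 0.1506, 0.1616]
orientation: [3.097, 0.528, -0.004]
force: [0.2, -0.5, 0.4]
opening: 0.0927
```

>>> drive_tool(
  plan=[
    {"claw":0,"linear":[0,0,0],"angular":[0,0,-10.5]},
    {"claw":0,"linear":[0,0,0],"angular":[0,0,-10.5]},
    {"claw":0,"linear":[0,0,0],"angular":[0,0,-10.5]},
    {"claw":0,"linear":[0,0,0],"angular":[0,0,-10.5]},
    {"claw":0,"linear":[0,0,0],"angular":[0,0,-10.5]},
    {"claw":0,"linear":[0,0,0],"angular":[0,0,-10.5]},
    {"claw":0,"linear":[0,0,0],"angular":[0,0,-10.5]},
    {"claw":0,"linear":[0,0,0],"angular":[0,0,-10.5]},
    {"claw":0,"linear":[0,0,0],"angular":[0,0,-10.5]},
    {"claw":0,"linear":[0,0,0],"angular":[0,0,-10.5]},
    {"claw":0,"linear":[0,0,0],"angular":[0,0,-6]},
    {"claw":0,"linear":[0,0,0],"angular":[0,0,0]},
  ],
)

```text
t: 19.4
tool_pos: [0.4486, 0.1503, 0.1618]
orientation: [-1.328, -2.845, 0.002]
force: [0.5, 1.1, 0.3]
opening: 0.0932
```

Run:
```python
from h import *
togo([.436,.175,.06],40)
p=read_camera("wrist");cv2.imwrite("pics/w10.png",p["pixels"][:,:,::-1])
```

```text
t 19.4 tcp [0.4486 0.1503 0.1618] F [0.5 1.1 0.3] op 0.0932 q6 -0.48 tilt [-0.002 -0.001 -1.   ]
jaw yaw 39.96 shift cm tool axes [ 2.69  0.64 10.18] dist 10.6
turn about tool z (deg) -0.04
shift after turn [ 2.69  0.65 10.18]
tilt fix deg(tool) [-0.13 -0.07  0.  ]
```

View pics/w10.png

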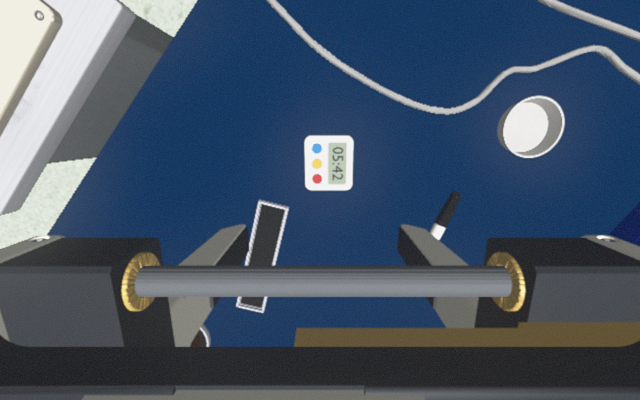

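Run:
```python
from h import *
p=read_camera("wrist")
hs=cv2.cvtColor(p["pixels"],cv2.COLOR_RGB2HSV)
m=cv2.inRange(hs,(0,0,100),(180,110,255));k=np.zeros_like(m);k[125:200,295:362]=1;m=m*k
ys,xs=np.nonzero(m);r=cv2.minAreaRect(np.c_[xs,ys].astype(np.float32));print(r)
print(onplane(p,*r[0],.016))
W=np.array([onplane(p,*b,.016)[:2] for b in cv2.boxPoints(r)]);
for i in range(2): e=W[i+1]-W[i];print(np.linalg.norm(e),np.degrees(np.arctan2(e[1],e[0])))
```

```text
((328.0, 162.0), (56.0, 50.0), 90.0)
[0.43587964 0.17443228 0.016     ]
0.058482001039623206 39.84241787852513
0.06693444319549928 -48.71010098964602
```

>>> drive_tool(
  newtons=12,
  plan=[
    {"claw":0,"linear":[1.35,0.25,0],"angular":[0,0,0]},
    {"claw":0,"linear":[1.3,0.25,1],"angular":[0,0,0]},
    {"claw":0,"linear":[0,0,3],"angular":[0,0,0]},
    {"claw":0,"linear":[0,0,4],"angular":[0,0,0]},
    {"claw":0,"linear":[0,0,3],"angular":[0,0,0]},
    {"claw":0,"linear":[0,0,2],"angular":[0,0,0]},
    {"claw":0,"linear":[0,0,1],"angular":[0,0,0]},
    {"claw":0,"linear":[0,0,0.5],"angular":[0,0,0]},
    {"claw":0,"linear":[0,0,0],"angular":[0,0,0]},
    {"claw":0,"linear":[0,0,0],"angular":[0,0,0]},
  ],
)

```text
t: 20.75
tool_pos: [0.4371, 0.1743, 0.019]
orientation: [1.327, 2.846, 0.002]
force: [-0.4, -0.0, 0.3]
opening: 0.0928
```

Run:
```python
from h import *
togo([.436,.1745,.0075],40)
p=read_camera("wrist");cv2.imwrite("pics/w11.png",p["pixels"][:,:,::-1])
```

```text
t 20.75 tcp [0.4371 0.1743 0.019 ] F [-0.4 -0.   0.3] op 0.0928 q6 -0.43 tilt [ 0.001  0.    -1.   ]
jaw yaw 40.0 shift cm tool axes [ 0.09 -0.07  1.15] dist 1.2
turn about tool z (deg) 0.0
shift after turn [ 0.09 -0.07  1.15]
tilt fix deg(tool) [0.08 0.03 0.  ]
```

View pics/w11.png

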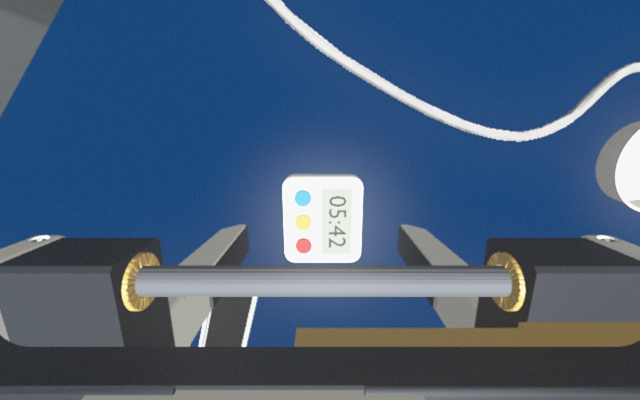

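>>> drive_tool(
  newtons=15,
  plan=[
    {"claw":0,"linear":[0,0,0.7],"angular":[0,0,0]},
    {"claw":0,"linear":[0,0,0.45],"angular":[0,0,0]},
    {"claw":0.4,"linear":[0,0,0],"angular":[0,0,0]},
    {"claw":0.65,"linear":[0,0,0],"angular":[0,0,0]},
    {"claw":0.65,"linear":[0,0,0],"angular":[0,0,0]},
    {"claw":0.65,"linear":[0,0,0],"angular":[0,0,0]},
    {"claw":0.65,"linear":[0,0,0],"angular":[0,0,0]},
    {"claw":0.65,"linear":[0,0,0],"angular":[0,0,0]},
    {"claw":0.65,"linear":[0,0,0],"angular":[0,0,0]},
  ],
)

```text
t: 21.92
tool_pos: [0.4364, 0.174, 0.0067]
orientation: [1.328, 2.847, 0.0]
force: [0.2, -0.4, -0.2]
opening: 0.0332
```

Run:
```python
from h import *
togo([.431,-.35,.16],-29.5)
p=read_camera("wrist");cv2.imwrite("pics/w12.png",p["pixels"][:,:,::-1])
```

```text
t 21.93 tcp [0.4364 0.174  0.0067] F [ 0.2 -0.4 -0.2] op 0.0332 q6 -0.43 tilt [ 0.  0. -1.]
jaw yaw 40.01 shift cm tool axes [-39.79 -34.1  -15.34] dist 54.6
turn about tool z (deg) 69.51
shift after turn [-45.88  25.34 -15.34]
tilt fix deg(tool) [ 0. -0.  0.]
```

View pics/w12.png

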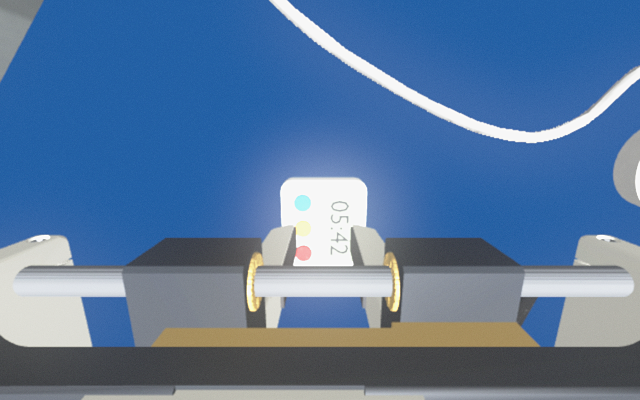

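Run:
```python
from h import *
p=read_camera("wrist")
print(proj(p,[.4364,.174,.016]),proj(p,[.4364,.174,.007]),proj(p,[.436,.1745,.016]))
print(onplane(p,323,221,.016),onplane(p,323,265,.016))
q=read_camera("scene");u,v=proj(q,[.436,.174,.01])[0];crop(q,int(u),int(v),40,"pics/s12.png",9)
```

```text
[[323.61977528 226.19594447]] [[323.57231209 222.04361747]] [[323.64181483 225.3136554 ]]
[0.43365959 0.17660346 0.016     ] [0.45482659 0.15136566 0.016     ]
```

View pics/s12.png

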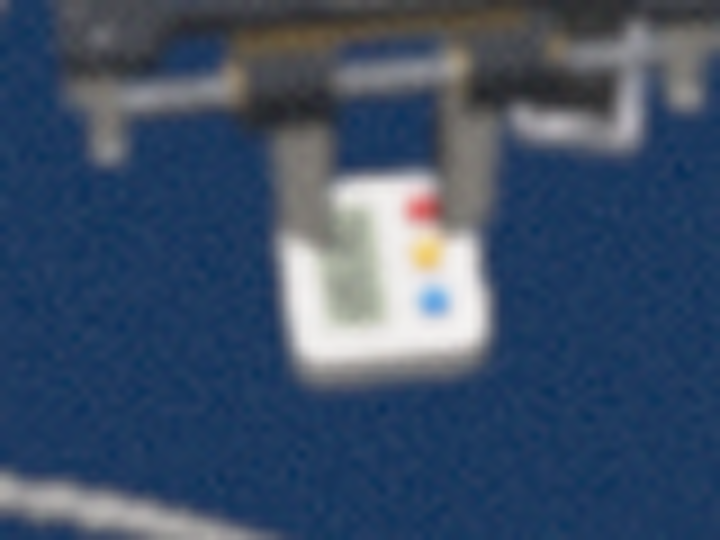

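Run:
```python
from h import *
q=read_camera("scene");u0,v0=proj(q,[.436,.174,.01])[0];u0=int(u0);v0=int(v0)
s,M=yawinfo();im=q["pixels"][v0-30:v0+30,u0-40:u0+40,::-1];im=cv2.resize(im,None,fx=9,fy=9,interpolation=cv2.INTER_CUBIC)
T=s["tool_pos"]
def dot(X,col):
    a=proj(q,X)[0];cv2.circle(im,(int((a[0]-u0+40+.5)*9),int((a[1]-v0+30+.5)*9)),4,col,-1)
for sg in (-1,1):
    for z,c in ((0,(0,0,255)),(.012,(0,255,0))):
        for off in (.0166,.034): dot(T+M[:,1]*sg*off+[0,0,z],c)
for a in (-.029,.029):
    for b in (-.033,.033): dot(np.array([.4362,.1742,.016])+M[:,1]*a+M[:,0]*b,(255,0,255))
cv2.imwrite("pics/s12b.png",im)
```

```text
(no output)
```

View pics/s12b.png

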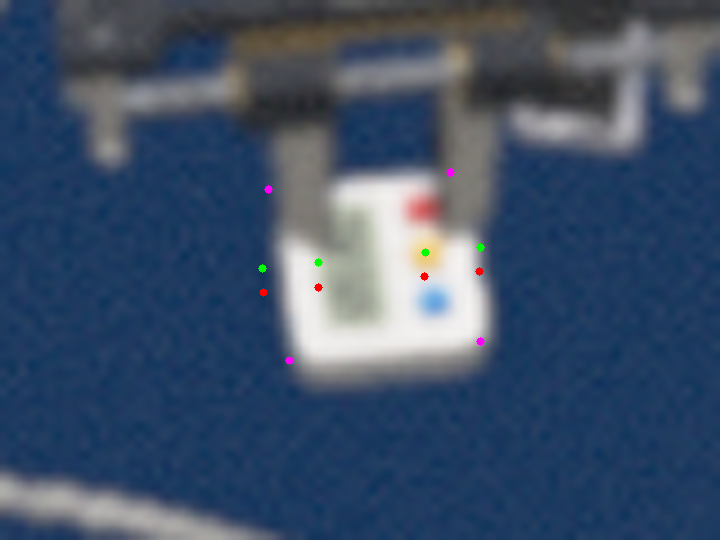

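>>> drive_tool(
  plan=[
    {"claw":0.3,"linear":[0,0,0],"angular":[0,0,0]},
    {"claw":0,"linear":[0,0,0],"angular":[0,0,0]},
    {"claw":0,"linear":[0,0,0],"angular":[0,0,0]},
    {"claw":0,"linear":[0,0,0],"angular":[0,0,0]},
  ],
)

```text
t: 22.62
tool_pos: [0.4364, 0.174, 0.0066]
orientation: [1.328, 2.847, 0.0]
force: [0.5, -0.2, 0.5]
opening: 0.0678
```

```bash
cat >> h.py <<'E'
def scenedots(name,c,half,extra=[]):
    q=read_camera("scene");u0,v0=proj(q,c)[0];u0=int(u0);v0=int(v0)
    s,M=yawinfo();im=q["pixels"][v0-30:v0+30,u0-40:u0+40,::-1];im=cv2.resize(im,None,fx=9,fy=9,interpolation=cv2.INTER_CUBIC)
    T=s["tool_pos"]
    for sg in (-1,1):
        for z,cc in ((0,(0,0,255)),(.012,(0,255,0))):
            for off in (half,half+.0175):
                for b in (-.0075,.0075):
                    a=proj(q,T+M[:,1]*sg*off+M[:,0]*b+[0,0,z])[0];cv2.circle(im,(int((a[0]-u0+40+.5)*9),int((a[1]-v0+30+.5)*9)),3,cc,-1)
    cv2.imwrite(name,im)
E
python3 - <<'E'
from h import *
scenedots("pics/s13.png",[.436,.174,.01],.0465)
p=read_camera("wrist");cv2.imwrite("pics/w13.png",p["pixels"][:,:,::-1])
togo([.436,.174,.0067])
E
```

```text
t 22.73 tcp [0.4364 0.174  0.0066] F [-0.1 -0.2  0.2] op 0.0759 q6 -0.43 tilt [ 0.  0. -1.]
jaw yaw 40.01 shift cm tool axes [ 0.02 -0.03 -0.01] dist 0.0
```

View pics/s13.png

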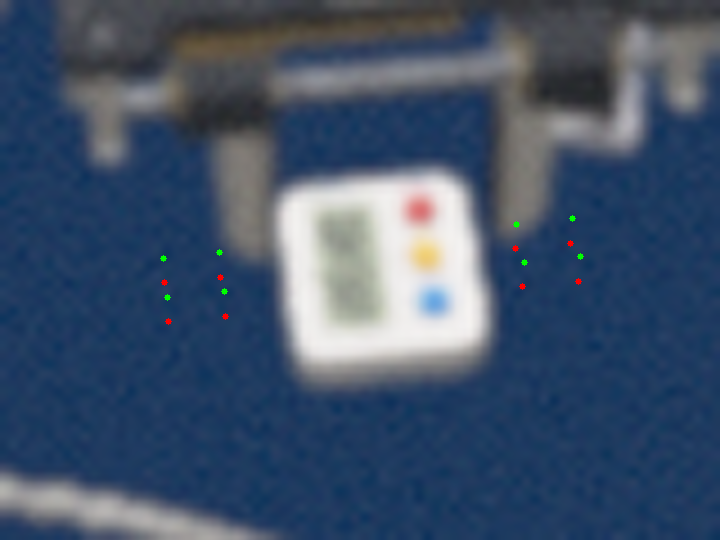

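View pics/w13.png

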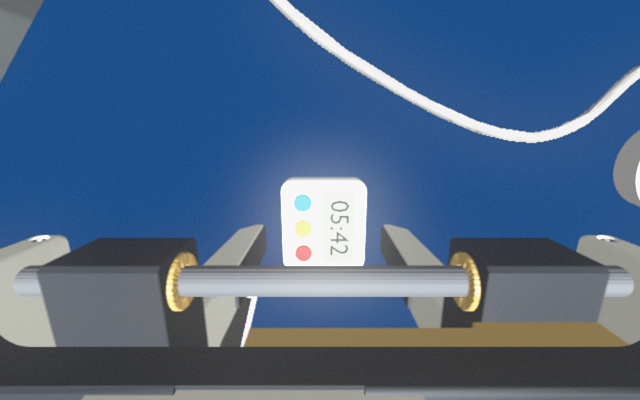

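Run:
```python
from h import *
p=read_camera("wrist");s,M=yawinfo();T=s["tool_pos"];o=s["opening"]/2;print(2*o,s["force"])
cv2.imwrite("pics/w14.png",p["pixels"][:,:,::-1])
for h in (0,.01,.019,.03,.04):
  print(h,[np.round(proj(p,T+M[:,0]*b+M[:,1]*sg*o-M[:,2]*h)[0],0) for b in (-.0075,.0075) for sg in (-1,1)])
a=p["pixels"][180:300,150:500,::-1];cv2.imwrite("pics/w14c.png",cv2.resize(a,(790,271)))
```

```text
0.08030717937590905 [-0.80438979 -1.21639512  0.51584523]
0 [array([268., 232.]), array([379., 232.]), array([267., 212.]), array([380., 212.])]
0.01 [array([266., 237.]), array([382., 237.]), array([265., 216.]), array([383., 216.])]
0.019 [array([263., 242.]), array([384., 242.]), array([262., 220.]), array([386., 220.])]
0.03 [array([259., 249.]), array([388., 248.]), array([258., 226.]), array([389., 226.])]
0.04 [array([256., 255.]), array([392., 255.]), array([254., 231.]), array([393., 231.])]
```

View pics/w14c.png

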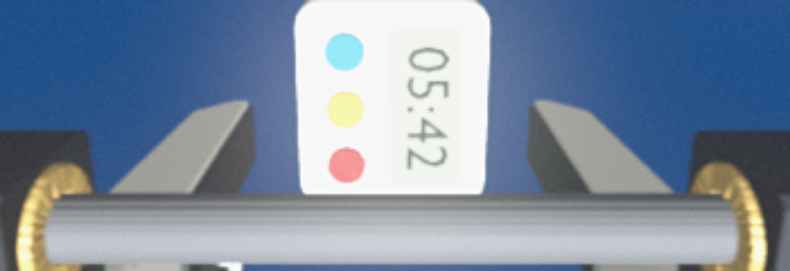

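The fingers closed over the timer without touching it. Both the wrist and the scene picture show the fingertips about 25 mm higher than the reported TCP. Nothing was disturbed. I reopen, go down in small steps and watch the force.

>>> drive_tool(
  plan=[
    {"claw":0,"linear":[0,0,0],"angular":[0,0,0]},
    {"claw":0,"linear":[0,0,0],"angular":[0,0,0]},
    {"claw":0,"linear":[0,0,0.4],"angular":[0,0,0]},
    {"claw":0,"linear":[0,0,0.4],"angular":[0,0,0]},
    {"claw":0,"linear":[0,0,0],"angular":[0,0,0]},
    {"claw":0,"linear":[0,0,0],"angular":[0,0,0]},
  ],
)

```text
t: 23.52
tool_pos: [0.4363, 0.174, -0.0014]
orientation: [-1.328, -2.847, 0.0]
force: [-0.6, -1.6, 0.3]
opening: 0.0934
```

Run:
```python
from h import *
togo([.436,.174,-.002])
scenedots("pics/s15.png",[.436,.174,.01],.0465)
p=read_camera("wrist");a=p["pixels"][160:300,150:500,::-1];cv2.imwrite("pics/w15.png",cv2.resize(a,(790,316)))
```

```text
t 23.52 tcp [ 0.4363  0.174  -0.0014] F [-0.6 -1.6  0.3] op 0.0934 q6 -0.43 tilt [-0. -0. -1.]
jaw yaw 40.0 shift cm tool axes [ 0.02 -0.03  0.06] dist 0.1
```

View pics/s15.png

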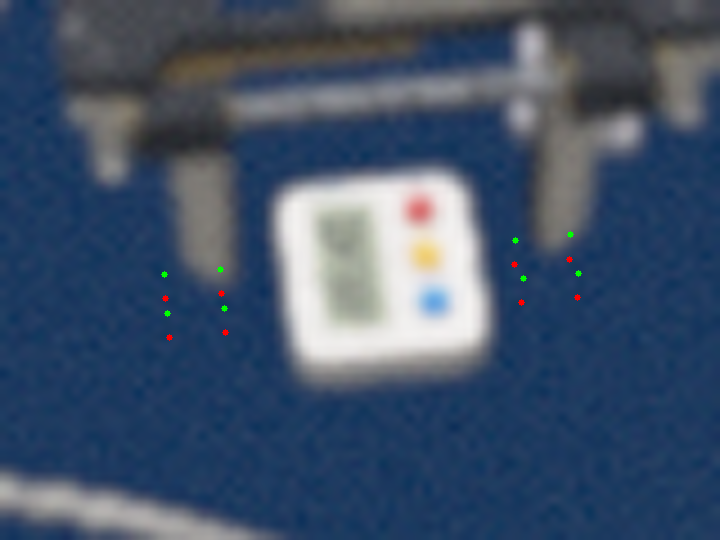

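View pics/w15.png

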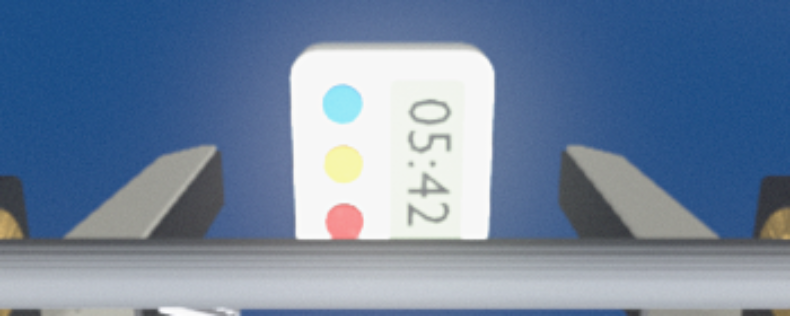

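>>> drive_tool(
  newtons=12,
  plan=[
    {"claw":0,"linear":[0,0,0.5],"angular":[0,0,0]},
    {"claw":0,"linear":[0,0,0.4],"angular":[0,0,0]},
    {"claw":0,"linear":[0,0,0.3],"angular":[0,0,0]},
    {"claw":0,"linear":[0,0,0],"angular":[0,0,0]},
    {"claw":0,"linear":[0,0,0],"angular":[0,0,0]},
  ],
)

```text
t: 24.25
tool_pos: [0.4364, 0.174, -0.0133]
orientation: [-1.328, -2.847, 0.0]
force: [0.4, 0.9, 0.3]
opening: 0.0931
```

Run:
```python
from h import *
togo([.436,.174,-.0135])
scenedots("pics/s16.png",[.436,.174,.01],.0465)
```

```text
t 24.25 tcp [ 0.4364  0.174  -0.0133] F [0.4 0.9 0.3] op 0.0931 q6 -0.43 tilt [-0.  0. -1.]
jaw yaw 40.01 shift cm tool axes [ 0.02 -0.03  0.02] dist 0.0
```

View pics/s16.png

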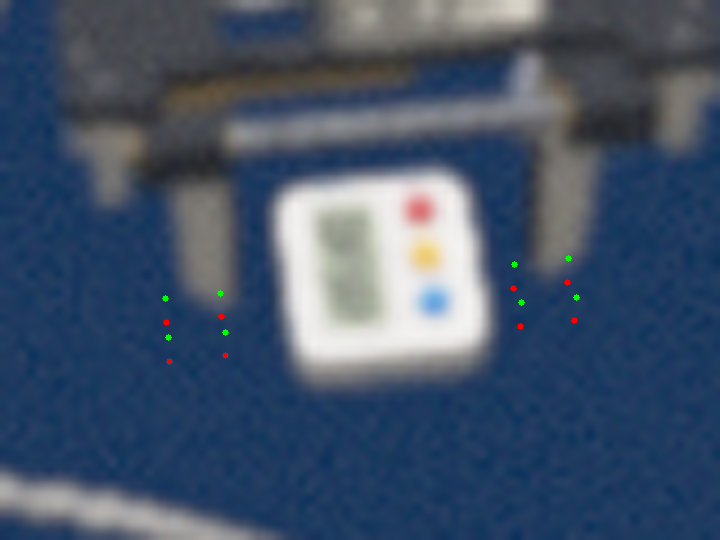

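Still no contact with the table at a reported z of −13 mm, so the fingers really are shorter than reported. I close with a light grip.

>>> drive_tool(
  newtons=8,
  plan=[
    {"claw":0.3,"linear":[0,0,0],"angular":[0,0,0]},
    {"claw":0.5,"linear":[0,0,0],"angular":[0,0,0]},
    {"claw":0.5,"linear":[0,0,0],"angular":[0,0,0]},
    {"claw":0.5,"linear":[0,0,0],"angular":[0,0,0]},
    {"claw":0.5,"linear":[0,0,0],"angular":[0,0,0]},
    {"claw":0.5,"linear":[0,0,0],"angular":[0,0,0]},
  ],
)

```text
t: 25.05
tool_pos: [0.4364, 0.174, -0.0133]
orientation: [1.328, 2.847, 0.0]
force: [-0.4, -0.6, 0.8]
opening: 0.0574
```

Run:
```python
from h import *
togo([.436,.174,-.0135])
scenedots("pics/s17.png",[.436,.174,.01],.029)
p=read_camera("wrist");a=p["pixels"][160:300,150:500,::-1];cv2.imwrite("pics/w17.png",cv2.resize(a,(790,316)))
```

```text
t 25.05 tcp [ 0.4364  0.174  -0.0133] F [-0.4 -0.6  0.8] op 0.0574 q6 -0.43 tilt [ 0.  0. -1.]
jaw yaw 40.0 shift cm tool axes [ 0.02 -0.04  0.02] dist 0.0
```

View pics/s17.png

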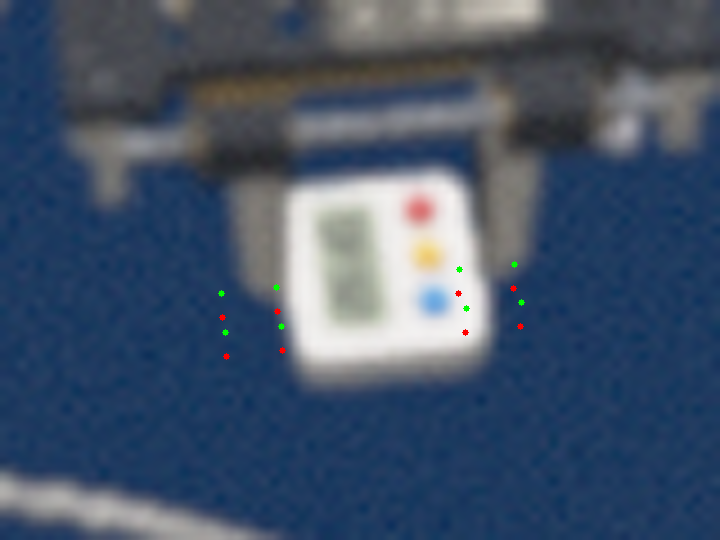

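View pics/w17.png

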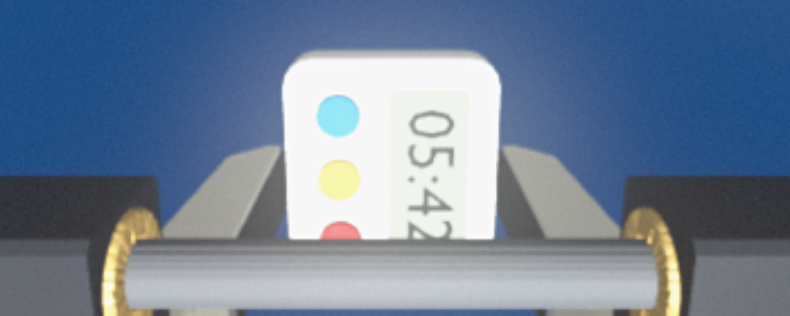

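>>> drive_tool(
  newtons=20,
  plan=[
    {"claw":0.6,"linear":[0,0,0],"angular":[0,0,0]},
    {"claw":0.6,"linear":[0,0,0],"angular":[0,0,0]},
    {"claw":0.6,"linear":[0,0,-1],"angular":[0,0,0]},
    {"claw":0.6,"linear":[0,0,-2],"angular":[0,0,0]},
    {"claw":0.6,"linear":[0,0,-3],"angular":[0,0,0]},
    {"claw":0.6,"linear":[0,0,-4],"angular":[0,0,0]},
    {"claw":0.6,"linear":[0,0,-4],"angular":[0,0,0]},
    {"claw":0.6,"linear":[0,0,-3],"angular":[0,0,0]},
    {"claw":0.6,"linear":[0,0,-1],"angular":[0,0,0]},
    {"claw":0.6,"linear":[0,0,0],"angular":[0,0,0]},
  ],
)

```text
t: 26.4
tool_pos: [0.4366, 0.1741, 0.1668]
orientation: [1.327, 2.847, 0.001]
force: [0.0, 0.0, -0.9]
opening: 0.0572
```

Run:
```python
from h import *
togo([.431,-.35,.16],-29.5)
p=read_camera("wrist");cv2.imwrite("pics/w18.png",p["pixels"][:,:,::-1])
```

```text
t 26.4 tcp [0.4366 0.1741 0.1668] F [ 0.   0.  -0.9] op 0.0572 q6 -0.43 tilt [ 0.001  0.    -1.   ]
jaw yaw 40.0 shift cm tool axes [-39.78 -34.12   0.67] dist 52.4
turn about tool z (deg) 69.5
shift after turn [-45.89  25.32   0.67]
tilt fix deg(tool) [ 0.04 -0.03  0.  ]
```

View pics/w18.png

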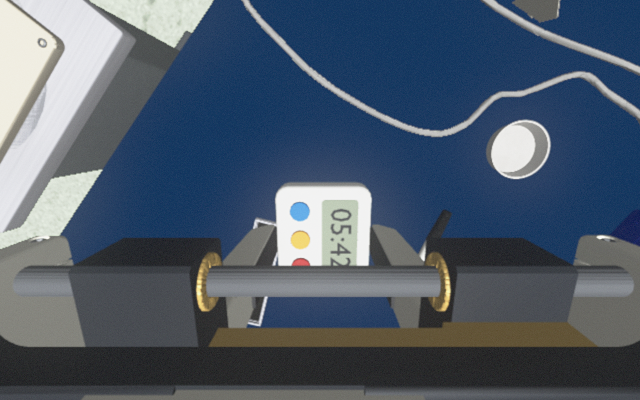

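>>> drive_tool(
  plan=[
    {"claw":0.6,"linear":[0,0,0],"angular":[0,0,10]},
    {"claw":0.6,"linear":[0,0,0],"angular":[0,0,10]},
    {"claw":0.6,"linear":[0,0,0],"angular":[0,0,10]},
    {"claw":0.6,"linear":[0,0,0],"angular":[0,0,10]},
    {"claw":0.6,"linear":[0,0,0],"angular":[0,0,10]},
    {"claw":0.6,"linear":[0,0,0],"angular":[0,0,10]},
    {"claw":0.6,"linear":[0,0,0],"angular":[0,0,9.5]},
    {"claw":0.6,"linear":[-1.8,1,0],"angular":[0,0,0]},
    {"claw":0.6,"linear":[-3,1.7,0],"angular":[0,0,0]},
    {"claw":0.6,"linear":[-4,2.2,0],"angular":[0,0,0]},
    {"claw":0.6,"linear":[-4,2.2,0],"angular":[0,0,0]},
    {"claw":0.6,"linear":[-4,2.2,0],"angular":[0,0,0]},
  ],
)

```text
t: 27.95
tool_pos: [0.4332, -0.0191, 0.1646]
orientation: [-2.712, -1.582, 0.004]
force: [1.1, 0.2, 0.1]
opening: 0.057
```

>>> drive_tool(
  plan=[
    {"claw":0.6,"linear":[-4,2.2,0],"angular":[0,0,0]},
    {"claw":0.6,"linear":[-4,2.2,0],"angular":[0,0,0]},
    {"claw":0.6,"linear":[-4,2.2,0],"angular":[0,0,0]},
    {"claw":0.6,"linear":[-4,2.2,0],"angular":[0,0,0]},
    {"claw":0.6,"linear":[-4,2.2,0],"angular":[0,0,0]},
    {"claw":0.6,"linear":[-4,2.2,0],"angular":[0,0,0]},
    {"claw":0.6,"linear":[-3,1.8,0],"angular":[0,0,0]},
    {"claw":0.6,"linear":[-2,1.2,0],"angular":[0,0,0]},
    {"claw":0.6,"linear":[0,0,0],"angular":[0,0,0]},
  ],
)

```text
t: 29.08
tool_pos: [0.4315, -0.3505, 0.1642]
orientation: [-2.712, -1.578, 0.002]
force: [0.6, 1.1, -0.9]
opening: 0.0573
```

Run:
```python
from h import *
togo([.431,-.35,.05],-29.5)
p=read_camera("wrist");cv2.imwrite("pics/w19.png",p["pixels"][:,:,::-1])
```

```text
t 29.07 tcp [ 0.4315 -0.3505  0.1642] F [ 0.6  1.1 -0.9] op 0.0573 q6 -0.26 tilt [-0.003  0.003 -1.   ]
jaw yaw -29.61 shift cm tool axes [ 1.000e-02 -3.000e-02  1.142e+01] dist 11.4
turn about tool z (deg) -0.11
shift after turn [ 1.000e-02 -3.000e-02  1.142e+01]
tilt fix deg(tool) [-0.21 -0.05  0.  ]
```

View pics/w19.png

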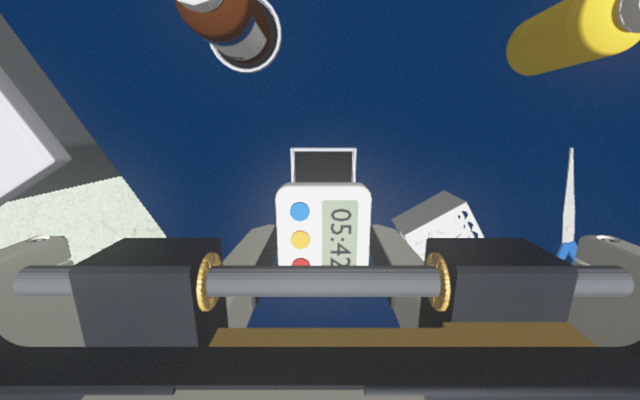

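Run:
```python
from h import *
p=read_camera("wrist");s,M=yawinfo()
for c in [(.431,-.35),(.433,-.3465)]:
  C=np.array([*c,.008])
  print([np.round(proj(p,C+M[:,0]*.044+M[:,1]*sg*.040)[0],1) for sg in (-1,1)])
C=s["tool_pos"]+[0,0,.0133+.016]
print([np.round(proj(p,C+M[:,0]*.033+M[:,1]*sg*.029)[0],1) for sg in (-1,1)])
```

```text
[array([289.3, 148. ]), array([355. , 147.9])]
[array([289.3, 144.6]), array([355.1, 144.5])]
[array([272.2, 184.1]), array([370.4, 184. ])]
```

>>> drive_tool(
  plan=[
    {"claw":0.6,"linear":[0,0,1],"angular":[0,0,0]},
    {"claw":0.6,"linear":[0,0,3],"angular":[0,0,0]},
    {"claw":0.6,"linear":[0,0,4],"angular":[0,0,0]},
    {"claw":0.6,"linear":[0,0,3],"angular":[0,0,0]},
    {"claw":0.6,"linear":[0,0,2],"angular":[0,0,0]},
    {"claw":0.6,"linear":[0,0,1.5],"angular":[0,0,0]},
    {"claw":0.6,"linear":[0,0,1],"angular":[0,0,0]},
    {"claw":0.6,"linear":[0,0,0],"angular":[0,0,0]},
    {"claw":0.6,"linear":[0,0,0],"angular":[0,0,0]},
  ],
)

```text
t: 30.3
tool_pos: [0.4334, -0.3508, 0.0126]
orientation: [2.713, 1.582, 0.001]
force: [-0.4, -0.8, -1.0]
opening: 0.0575
```

Run:
```python
from h import *
togo([.431,-.35,-.0103],-29.5)
p=read_camera("wrist");cv2.imwrite("pics/w20.png",p["pixels"][:,:,::-1])
scenedots("pics/s20.png",[.431,-.35,.02],.029)
```

```text
t 30.3 tcp [ 0.4334 -0.3508  0.0126] F [-0.4 -0.8 -1. ] op 0.0575 q6 -0.26 tilt [ 0.001 -0.001 -1.   ]
jaw yaw -29.5 shift cm tool axes [-0.05 -0.25  2.29] dist 2.3
turn about tool z (deg) 0.0
shift after turn [-0.05 -0.25  2.29]
tilt fix deg(tool) [0.08 0.02 0.  ]
```

View pics/w20.png

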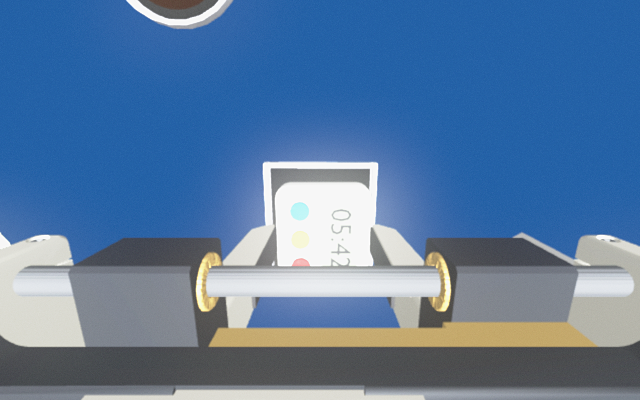

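View pics/s20.png

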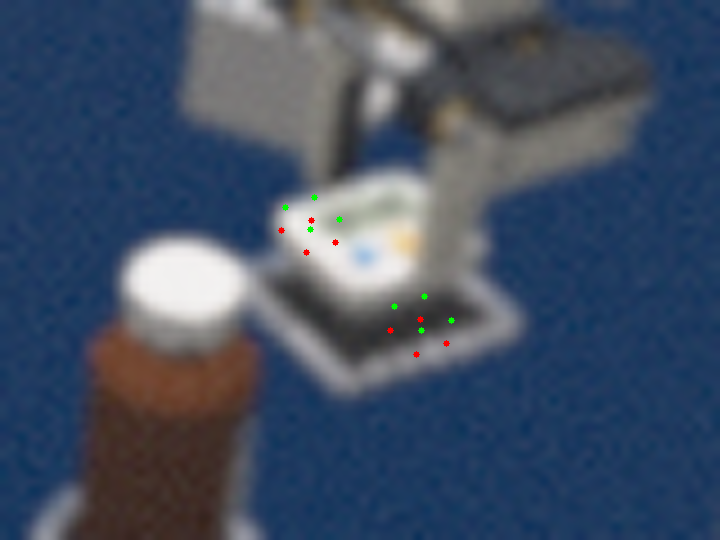

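>>> drive_tool(
  plan=[
    {"claw":0.6,"linear":[0,-0.2,0.3],"angular":[0,0,0]},
    {"claw":0.6,"linear":[0,0,0.8],"angular":[0,0,0]},
    {"claw":0.6,"linear":[0,0,0.6],"angular":[0,0,0]},
    {"claw":0.6,"linear":[0,0,0.4],"angular":[0,0,0]},
    {"claw":0.6,"linear":[0,0,0.1],"angular":[0,0,0]},
    {"claw":0.6,"linear":[0,0,0],"angular":[0,0,0]},
    {"claw":0.6,"linear":[0,0,0],"angular":[0,0,0]},
  ],
)

```text
t: 31.28
tool_pos: [0.4312, -0.3493, -0.0103]
orientation: [2.714, 1.583, 0.0]
force: [-1.5, 0.5, -0.8]
opening: 0.0571
```

Run:
```python
from h import *
togo([.431,-.35,-.0103],-29.5)
p=read_camera("wrist");cv2.imwrite("pics/w21.png",p["pixels"][:,:,::-1])
```

```text
t 31.27 tcp [ 0.4312 -0.3493 -0.0103] F [-1.5  0.5 -0.8] op 0.0571 q6 -0.26 tilt [ 0. -0. -1.]
jaw yaw -29.49 shift cm tool axes [-0.08  0.02 -0.  ] dist 0.1
turn about tool z (deg) 0.01
shift after turn [-0.08  0.02 -0.  ]
tilt fix deg(tool) [0.02 0.   0.  ]
```

View pics/w21.png

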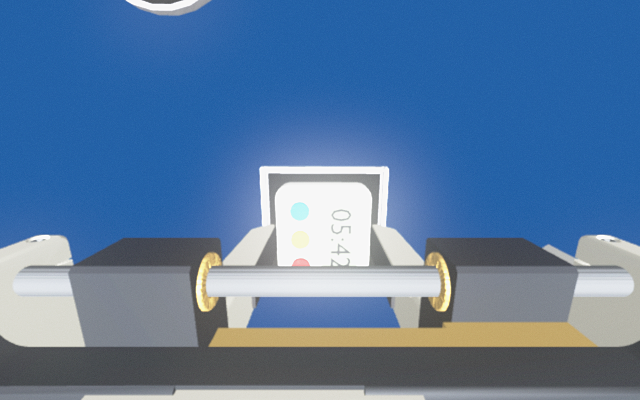

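>>> drive_tool(
  plan=[
    {"claw":0.6,"linear":[0,0,0.05],"angular":[0,0,0]},
    {"claw":0.6,"linear":[0,0,0.05],"angular":[0,0,0]},
    {"claw":0.35,"linear":[0,0,0],"angular":[0,0,0]},
    {"claw":0.25,"linear":[0,0,0],"angular":[0,0,0]},
    {"claw":0.2,"linear":[0,0,0],"angular":[0,0,0]},
    {"claw":0.2,"linear":[0,0,-1],"angular":[0,0,0]},
    {"claw":0.2,"linear":[0,0,-3],"angular":[0,0,0]},
    {"claw":0.2,"linear":[0,0,-4],"angular":[0,0,0]},
    {"claw":0.2,"linear":[0,0,-4],"angular":[0,0,0]},
    {"claw":0.2,"linear":[0,0,-4],"angular":[0,0,0]},
    {"claw":0.2,"linear":[0,0,-2],"angular":[0,0,0]},
    {"claw":0.2,"linear":[0,0,0],"angular":[0,0,0]},
  ],
)

```text
t: 32.83
tool_pos: [0.4319, -0.35, 0.1703]
orientation: [2.711, 1.581, 0.001]
force: [1.1, -0.6, -0.1]
opening: 0.0746
```

Run:
```python
from h import *
togo([.603,.155,.16],18)
p=read_camera("wrist");cv2.imwrite("pics/w22.png",p["pixels"][:,:,::-1])
q=read_camera("scene");u,v=proj(q,[.431,-.35,.01])[0];crop(q,int(u),int(v),40,"pics/s22.png",9)
```

```text
t 32.83 tcp [ 0.4319 -0.35    0.1703] F [ 1.1 -0.6 -0.1] op 0.0746 q6 -0.26 tilt [ 0.002 -0.002 -1.   ]
jaw yaw -29.49 shift cm tool axes [52.38 -9.97  0.95] dist 53.3
turn about tool z (deg) -47.49
shift after turn [42.74 31.87  0.95]
tilt fix deg(tool) [0.09 0.17 0.  ]
```

View pics/w22.png

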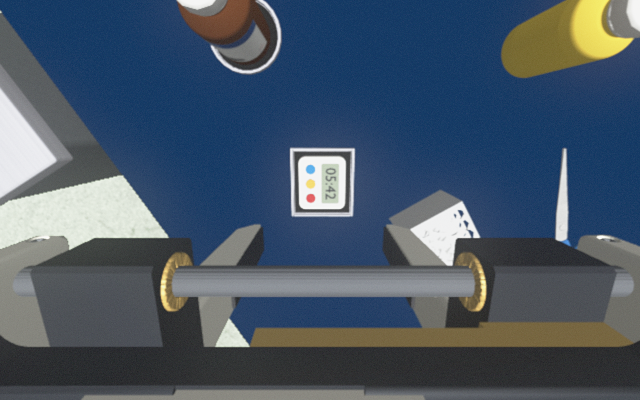

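View pics/s22.png

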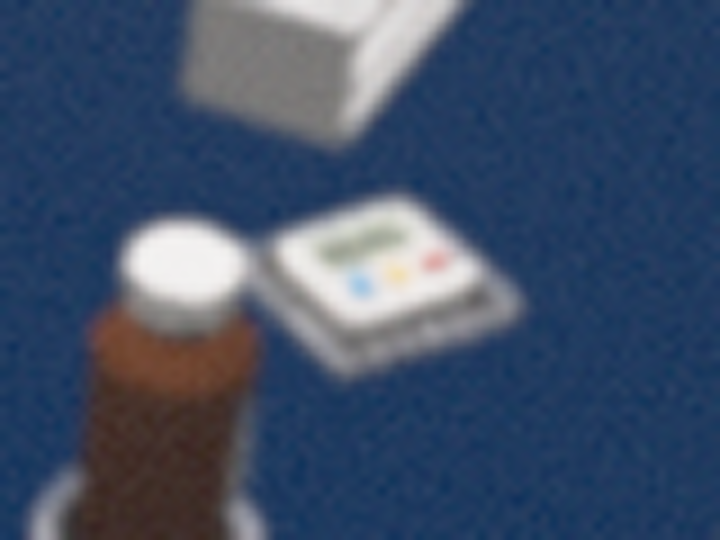

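>>> drive_tool(
  plan=[
    {"claw":0.2,"linear":[0,0,0],"angular":[0,0,-9.5]},
    {"claw":0.2,"linear":[0,0,0],"angular":[0,0,-9.5]},
    {"claw":0.2,"linear":[0,0,0],"angular":[0,0,-9.5]},
    {"claw":0.2,"linear":[0,0,0],"angular":[0,0,-9.5]},
    {"claw":0.2,"linear":[0,0,0],"angular":[0,0,-9.5]},
    {"claw":0.2,"linear":[1.8,1.4,0],"angular":[0,0,0]},
    {"claw":0.2,"linear":[3.9,3.0,0],"angular":[0,0,0]},
    {"claw":0.2,"linear":[3.9,3.0,0],"angular":[0,0,0]},
    {"claw":0.2,"linear":[3.9,3.0,0],"angular":[0,0,0]},
    {"claw":0.2,"linear":[3.9,3.0,0],"angular":[0,0,0]},
    {"claw":0.2,"linear":[3.9,3.0,0],"angular":[0,0,0]},
    {"claw":0.2,"linear":[3.9,3.0,0],"angular":[0,0,0]},
  ],
)

```text
t: 34.42
tool_pos: [0.5367, -0.0477, 0.166]
orientation: [-1.845, -2.539, 0.003]
force: [0.4, -0.3, 0.6]
opening: 0.0747
```

>>> drive_tool(
  plan=[
    {"claw":0.2,"linear":[3.9,3.0,0],"angular":[0,0,0]},
    {"claw":0.2,"linear":[3.9,3.0,0],"angular":[0,0,0]},
    {"claw":0.2,"linear":[3.9,3.0,0],"angular":[0,0,0]},
    {"claw":0.2,"linear":[3.9,3.0,0],"angular":[0,0,0]},
    {"claw":0.2,"linear":[1.8,1.5,0],"angular":[0,0,0]},
    {"claw":0.4,"linear":[0,0,0],"angular":[0,0,0]},
    {"claw":0.4,"linear":[0,0,0],"angular":[0,0,0]},
  ],
)

```text
t: 35.3
tool_pos: [0.6113, 0.1568, 0.1668]
orientation: [-1.846, -2.54, 0.004]
force: [-0.9, -0.7, 0.6]
opening: 0.0588
```

Run:
```python
from h import *
togo([.604,.185,.16],18)
p=read_camera("wrist");cv2.imwrite("pics/w23.png",p["pixels"][:,:,::-1])
for d in masks_of(p,"marker_center")[:3]:
    m=d["mask"].astype(np.uint8);ys,xs=np.nonzero(m);r=cv2.minAreaRect(np.c_[xs,ys].astype(np.float32));W=np.array([onplane(p,*b,.009)[:2] for b in cv2.boxPoints(r)])
    print(d["p"],r,onplane(p,*r[0],.009),[(round(np.linalg.norm(e),4),round(np.degrees(np.arctan2(e[1],e[0])),1)) for e in (W[1]-W[0],W[2]-W[1])])
```

```text
t 35.3 tcp [0.6113 0.1568 0.1668] F [-0.9 -0.7  0.6] op 0.0588 q6 -0.14 tilt [-0.003 -0.001 -1.   ]
jaw yaw 18.0 shift cm tool axes [2.91 0.18 0.68] dist 3.0
turn about tool z (deg) -0.0
shift after turn [2.91 0.18 0.68]
tilt fix deg(tool) [-0.17 -0.    0.  ]
0.79 ((325.0, 158.0), (112.0, 14.0), 90.0) [0.60409907 0.18624086 0.009     ] [(np.float64(0.0165), np.float64(18.0)), (np.float64(0.1377), np.float64(-71.6))]
```

View pics/w23.png

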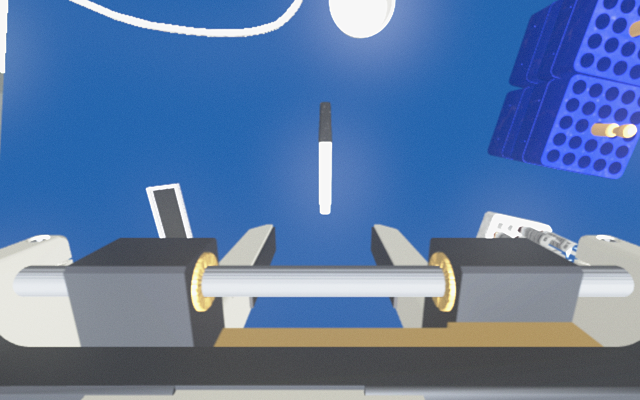

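>>> drive_tool(
  newtons=10,
  plan=[
    {"claw":0.4,"linear":[1.5,0.1,0],"angular":[0,0,0]},
    {"claw":0.4,"linear":[1.5,0.1,1],"angular":[0,0,0]},
    {"claw":0.4,"linear":[0,0,3],"angular":[0,0,0]},
    {"claw":0.4,"linear":[0,0,4],"angular":[0,0,0]},
    {"claw":0.4,"linear":[0,0,4],"angular":[0,0,0]},
    {"claw":0.4,"linear":[0,0,3],"angular":[0,0,0]},
    {"claw":0.4,"linear":[0,0,1.5],"angular":[0,0,0]},
    {"claw":0.4,"linear":[0,0,0.8],"angular":[0,0,0]},
    {"claw":0.4,"linear":[0,0,0],"angular":[0,0,0]},
    {"claw":0.4,"linear":[0,0,0],"angular":[0,0,0]},
  ],
)

```text
t: 36.65
tool_pos: [0.6061, 0.1871, -0.0028]
orientation: [1.846, 2.54, 0.003]
force: [0.5, 0.1, -0.5]
opening: 0.056
```

Run:
```python
from h import *
togo([.604,.186,-.016],18)
p=read_camera("wrist");cv2.imwrite("pics/w24.png",p["pixels"][:,:,::-1])
scenedots("pics/s24.png",[.604,.186,.01],.029)
```

```text
t 36.65 tcp [ 0.6061  0.1871 -0.0028] F [ 0.5  0.1 -0.5] op 0.056 q6 -0.1 tilt [ 0.002  0.001 -1.   ]
jaw yaw 18.0 shift cm tool axes [-0.04 -0.24  1.32] dist 1.3
turn about tool z (deg) 0.0
shift after turn [-0.04 -0.24  1.32]
tilt fix deg(tool) [0.14 0.01 0.  ]
```

View pics/w24.png

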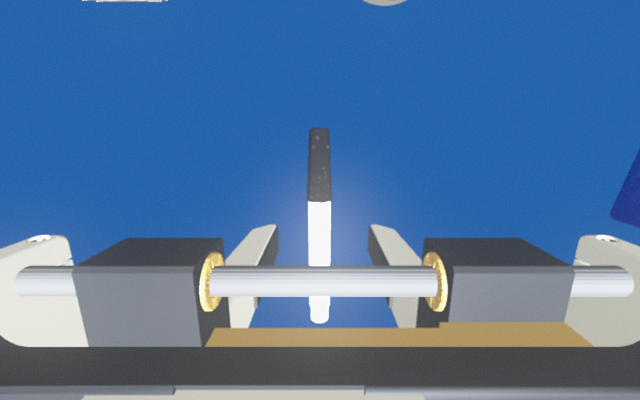

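View pics/s24.png

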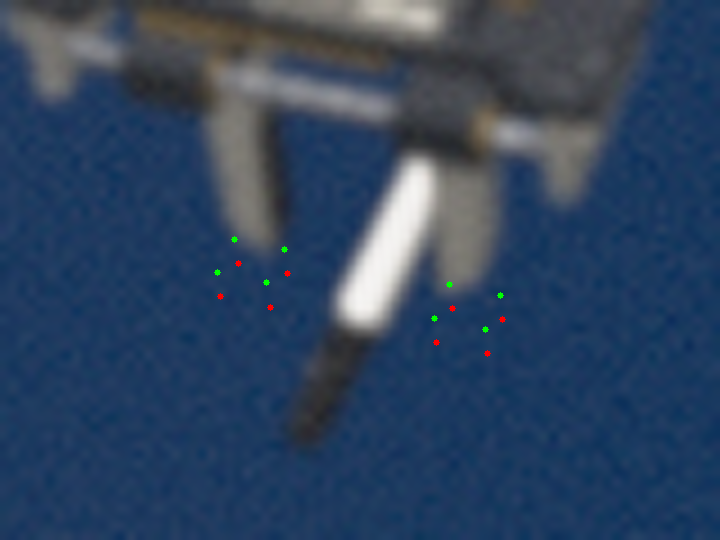

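>>> drive_tool(
  newtons=8,
  plan=[
    {"claw":0.4,"linear":[0,-0.2,0.5],"angular":[0,0,0]},
    {"claw":0.4,"linear":[0,0,0.5],"angular":[0,0,0]},
    {"claw":0.4,"linear":[0,0,0.3],"angular":[0,0,0]},
    {"claw":0.4,"linear":[0,0,0],"angular":[0,0,0]},
    {"claw":0.4,"linear":[0,0,0],"angular":[0,0,0]},
  ],
)

```text
t: 37.38
tool_pos: [0.6031, 0.1862, -0.0173]
orientation: [1.846, 2.542, 0.0]
force: [-0.5, -0.0, 0.7]
opening: 0.0559
```

>>> drive_tool(
  newtons=8,
  plan=[
    {"claw":0.6,"linear":[0,0,0],"angular":[0,0,0]},
    {"claw":0.8,"linear":[0,0,0],"angular":[0,0,0]},
    {"claw":0.9,"linear":[0,0,0],"angular":[0,0,0]},
    {"claw":0.9,"linear":[0,0,0],"angular":[0,0,0]},
    {"claw":0.9,"linear":[0,0,0],"angular":[0,0,0]},
    {"claw":0.9,"linear":[0,0,0],"angular":[0,0,0]},
  ],
)

```text
t: 38.12
tool_pos: [0.603, 0.1861, -0.0174]
orientation: [-1.847, -2.542, 0.0]
force: [-0.7, -0.3, 0.6]
opening: 0.0138
```

Run:
```python
from h import *
togo([.451,.018,.05],25.6)
p=read_camera("wrist");cv2.imwrite("pics/w25.png",p["pixels"][:,:,::-1])
scenedots("pics/s25.png",[.604,.186,.01],.0085)
```

```text
t 38.12 tcp [ 0.603   0.1861 -0.0174] F [-0.7 -0.3  0.6] op 0.0138 q6 -0.1 tilt [-0. -0. -1.]
jaw yaw 18.0 shift cm tool axes [-11.29 -19.65  -6.74] dist 23.6
turn about tool z (deg) -7.6
shift after turn [ -8.59 -20.97  -6.74]
tilt fix deg(tool) [-0.  0.  0.]
```

View pics/w25.png

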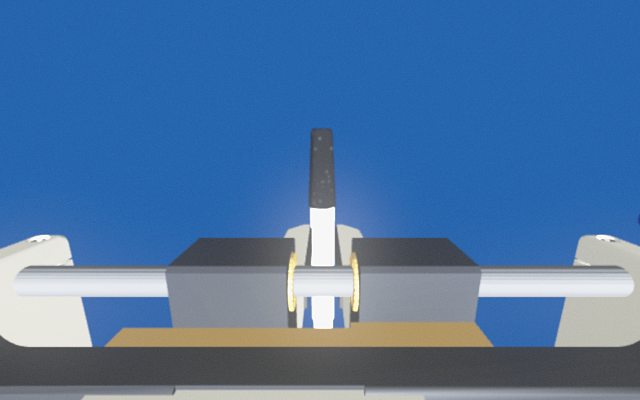

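View pics/s25.png

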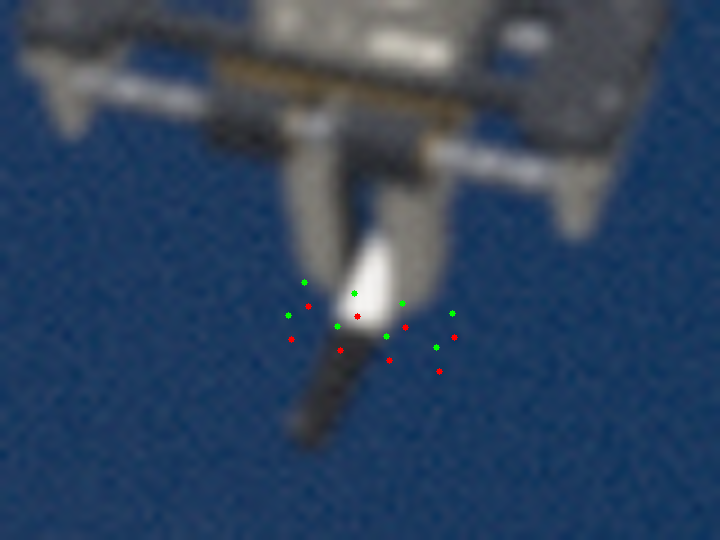

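The pen is caught only high on its round (13.8 mm), so I reopen, lower 4 mm and grip again.

>>> drive_tool(
  newtons=8,
  plan=[
    {"claw":0.7,"linear":[0,0,0],"angular":[0,0,0]},
    {"claw":0.6,"linear":[0,0,0],"angular":[0,0,0]},
    {"claw":0.6,"linear":[0,0,0.2],"angular":[0,0,0]},
    {"claw":0.6,"linear":[0,0,0.2],"angular":[0,0,0]},
    {"claw":0.6,"linear":[0,0,0],"angular":[0,0,0]},
    {"claw":0.6,"linear":[0,0,0],"angular":[0,0,0]},
  ],
)

```text
t: 38.98
tool_pos: [0.603, 0.1862, -0.0214]
orientation: [-1.846, -2.542, 0.0]
force: [-0.5, 0.3, -0.9]
opening: 0.037
```

>>> drive_tool(
  newtons=8,
  plan=[
    {"claw":0.8,"linear":[0,0,0],"angular":[0,0,0]},
    {"claw":0.9,"linear":[0,0,0],"angular":[0,0,0]},
    {"claw":0.9,"linear":[0,0,0],"angular":[0,0,0]},
    {"claw":0.9,"linear":[0,0,0],"angular":[0,0,0]},
    {"claw":0.9,"linear":[0,0,0],"angular":[0,0,0]},
  ],
)

```text
t: 39.6
tool_pos: [0.6031, 0.1862, -0.0213]
orientation: [1.846, 2.542, 0.0]
force: [-0.0, 0.5, 0.3]
opening: 0.0157
```

>>> drive_tool(
  newtons=12,
  plan=[
    {"claw":0.95,"linear":[0,0,0],"angular":[0,0,0]},
    {"claw":0.95,"linear":[0,0,-1],"angular":[0,0,0]},
    {"claw":0.95,"linear":[0,0,-3],"angular":[0,0,0]},
    {"claw":0.95,"linear":[0,0,-3],"angular":[0,0,0]},
    {"claw":0.95,"linear":[0,0,0],"angular":[0,0,-7.7]},
    {"claw":0.95,"linear":[-0.8,-2,0],"angular":[0,0,0]},
    {"claw":0.95,"linear":[-1.5,-3.5,0],"angular":[0,0,0]},
    {"claw":0.95,"linear":[-2,-5,0],"angular":[0,0,0]},
    {"claw":0.95,"linear":[-2,-5,0],"angular":[0,0,0]},
    {"claw":0.95,"linear":[-1.5,-3.5,0],"angular":[0,0,0]},
    {"claw":0.95,"linear":[-0.8,-2,0],"angular":[0,0,0]},
    {"claw":0.95,"linear":[0,0,0],"angular":[0,0,0]},
  ],
)

```text
t: 41.1
tool_pos: [0.4509, 0.0168, 0.0493]
orientation: [1.674, 2.658, 0.001]
force: [0.5, 0.1, 0.3]
opening: 0.0151
```

Run:
```python
from h import *
C=[.4512,.0185]
togo([*C,-.0183],25.7)
p=read_camera("wrist");cv2.imwrite("pics/w26.png",p["pixels"][:,:,::-1])
a=np.radians(25.7);ux=np.array([np.cos(a),np.sin(a),0]);uy=np.array([-np.sin(a),np.cos(a),0])
print([np.round(proj(p,np.array([*C,.008])+ux*i*.0195+uy*j*.0785)[0],0) for i in(-1,1) for j in(-1,1)])
scenedots("pics/s26.png",[*C,.02],.0085)
```

```text
t 41.1 tcp [0.4509 0.0168 0.0493] F [0.5 0.1 0.3] op 0.0151 q6 -0.52 tilt [ 0.001 -0.    -1.   ]
jaw yaw 25.6 shift cm tool axes [0.14 0.1  6.76] dist 6.8
turn about tool z (deg) -0.1
shift after turn [0.14 0.1  6.76]
tilt fix deg(tool) [0.05 0.03 0.  ]
[array([303., 287.]), array([300., 110.]), array([345., 287.]), array([349., 109.])]
```

View pics/w26.png

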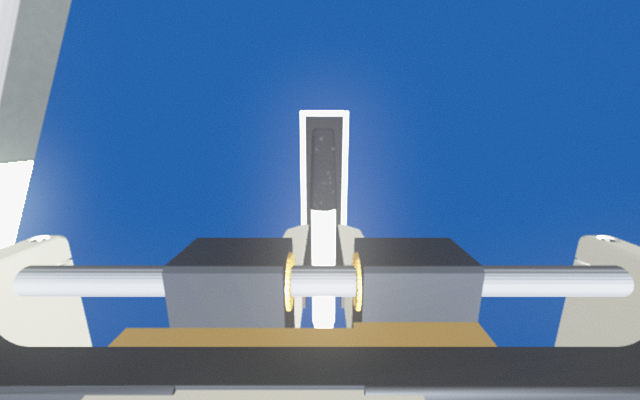

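View pics/s26.png

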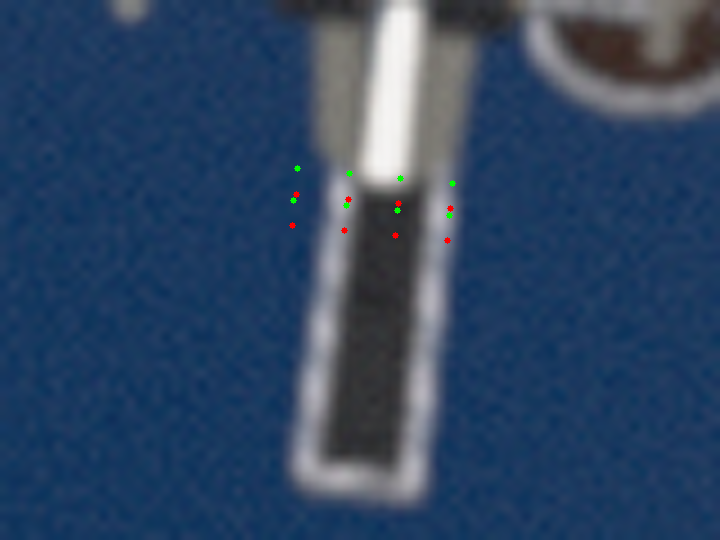

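>>> drive_tool(
  plan=[
    {"claw":0.95,"linear":[0.1,0.05,1],"angular":[0,0,0]},
    {"claw":0.95,"linear":[0,0,2],"angular":[0,0,0]},
    {"claw":0.95,"linear":[0,0,1.5],"angular":[0,0,0]},
    {"claw":0.95,"linear":[0,0,0.8],"angular":[0,0,0]},
    {"claw":0.95,"linear":[0,0,0.4],"angular":[0,0,0]},
    {"claw":0.95,"linear":[0,0,0],"angular":[0,0,0]},
    {"claw":0.95,"linear":[0,0,0],"angular":[0,0,0]},
  ],
)

```text
t: 42.08
tool_pos: [0.4517, 0.0187, -0.0078]
orientation: [1.671, 2.659, 0.001]
force: [-0.2, -0.3, -1.2]
opening: 0.0151
```

Run:
```python
from h import *
C=[.4512,.0185]
togo([*C,-.0183],25.7)
p=read_camera("wrist");cv2.imwrite("pics/w27.png",p["pixels"][:,:,::-1])
```

```text
t 42.08 tcp [ 0.4517  0.0187 -0.0078] F [-0.2 -0.3 -1.2] op 0.0151 q6 -0.52 tilt [ 0.001 -0.    -1.   ]
jaw yaw 25.7 shift cm tool axes [ 0.   -0.05  1.05] dist 1.1
turn about tool z (deg) 0.0
shift after turn [ 0.   -0.05  1.05]
tilt fix deg(tool) [0.05 0.03 0.  ]
```

View pics/w27.png

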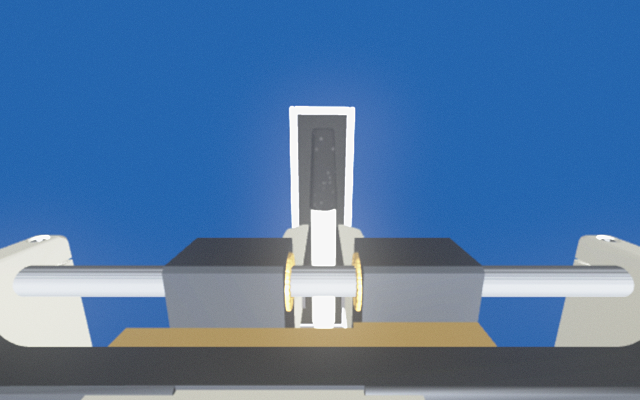

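Run:
```python
from h import *
p=read_camera("wrist")
crop_=p["pixels"][95:345,270:380,::-1];cv2.imwrite("pics/w27c.png",cv2.resize(crop_,(264,600)))
C=np.array([.4512,.0185]);a=np.radians(25.7);uy=np.array([-np.sin(a),np.cos(a)])
for v in (128,327): print(v,[(onplane(p,323,v,z)[:2]-C)@uy for z in (.0215,.027)])
for v in (107,113,322,327): print("h",v,(onplane(p,323,v,.008)[:2]-C)@uy)
```

```text
128 [np.float64(0.06531758211270035), np.float64(0.06529872744877309)]
327 [np.float64(-0.06498774456942329), np.float64(-0.060676109377753945)]
h 107 0.07760299297015529
h 113 0.07414851944979549
h 322 -0.07136118935730171
h 327 -0.07557084913079345
```

View pics/w27c.png

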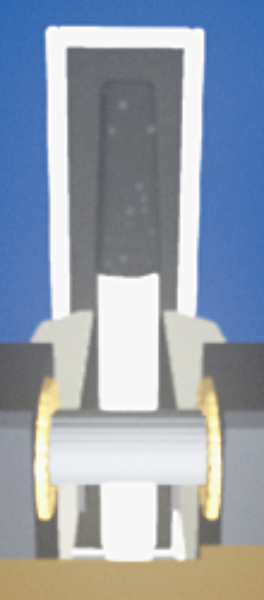

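>>> drive_tool(
  plan=[
    {"claw":0.95,"linear":[0,0,0.5],"angular":[0,0,0]},
    {"claw":0.95,"linear":[0,0,0.3],"angular":[0,0,0]},
    {"claw":0.95,"linear":[0,0,0.15],"angular":[0,0,0]},
    {"claw":0.95,"linear":[0,0,0],"angular":[0,0,0]},
    {"claw":0.95,"linear":[0,0,0],"angular":[0,0,0]},
  ],
)

```text
t: 42.8
tool_pos: [0.4512, 0.0187, -0.0178]
orientation: [1.672, 2.66, 0.0]
force: [0.6, -0.0, -0.0]
opening: 0.0153
```

Run:
```python
from h import *
togo([.4512,.0185,-.0183],25.7)
```

```text
t 42.8 tcp [ 0.4512  0.0187 -0.0178] F [ 0.6 -0.  -0. ] op 0.0153 q6 -0.52 tilt [ 0.  0. -1.]
jaw yaw 25.71 shift cm tool axes [-0.02 -0.01  0.05] dist 0.1
turn about tool z (deg) 0.01
shift after turn [-0.02 -0.01  0.05]
tilt fix deg(tool) [ 0. -0.  0.]
```

>>> drive_tool(
  plan=[
    {"claw":0.95,"linear":[0,0,0.05],"angular":[0,0,0]},
    {"claw":0.95,"linear":[0,0,0],"angular":[0,0,0]},
    {"claw":0.75,"linear":[0,0,0],"angular":[0,0,0]},
    {"claw":0.65,"linear":[0,0,0],"angular":[0,0,0]},
    {"claw":0.65,"linear":[0,0,0],"angular":[0,0,0]},
    {"claw":0.65,"linear":[0,0,-0.5],"angular":[0,0,0]},
    {"claw":0.65,"linear":[0,0,-2],"angular":[0,0,0]},
    {"claw":0.65,"linear":[0,0,-4],"angular":[0,0,0]},
    {"claw":0.65,"linear":[0,0,-4],"angular":[0,0,0]},
    {"claw":0.65,"linear":[0,0,-4],"angular":[0,0,0]},
    {"claw":0.65,"linear":[0,0,-4],"angular":[0,0,0]},
    {"claw":0.65,"linear":[0,0,-1],"angular":[0,0,0]},
  ],
)

```text
t: 44.3
tool_pos: [0.453, 0.0186, 0.1801]
orientation: [1.669, 2.656, 0.004]
force: [0.5, -0.6, -0.7]
opening: 0.0325
```

Run:
```python
from h import *
togo([.4512,.0185,.2],25.7)
p=read_camera("wrist");cv2.imwrite("pics/w28.png",p["pixels"][:,:,::-1])
q=read_camera("scene");u,v=proj(q,[.47,-.1,.02])[0];crop(q,int(u),int(v),75,"pics/s28.png",5)
t=read_camera("top");cv2.imwrite("pics/t28.png",cv2.resize(t["pixels"][140:290,180:480,::-1],(780,390),interpolation=cv2.INTER_CUBIC))
```

```text
t 44.3 tcp [0.453  0.0186 0.1801] F [ 0.5 -0.6 -0.7] op 0.0325 q6 -0.52 tilt [ 0.006 -0.    -1.   ]
jaw yaw 25.71 shift cm tool axes [ 0.06 -0.16 -1.99] dist 2.0
turn about tool z (deg) 0.01
shift after turn [ 0.06 -0.16 -1.99]
tilt fix deg(tool) [0.28 0.16 0.  ]
```

View pics/w28.png

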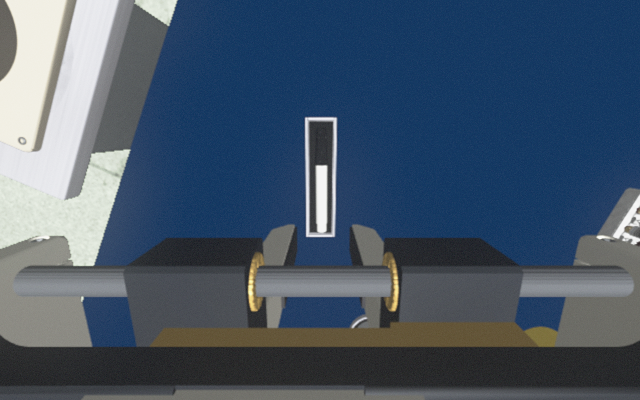

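View pics/s28.png

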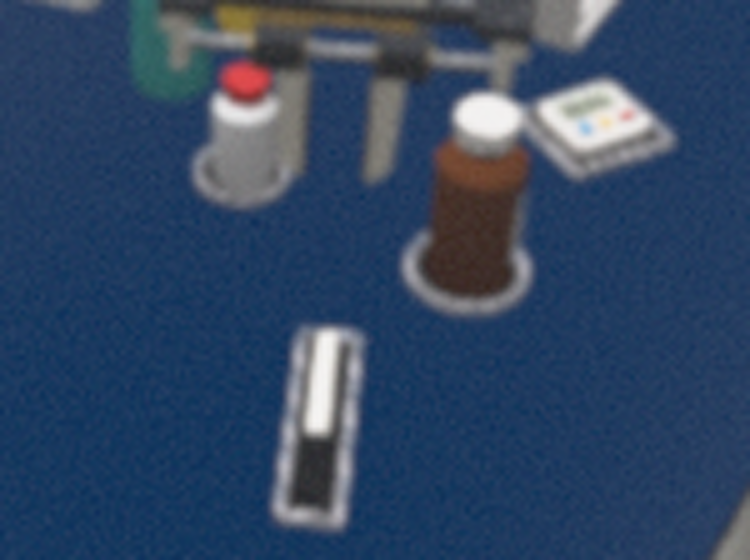

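View pics/t28.png

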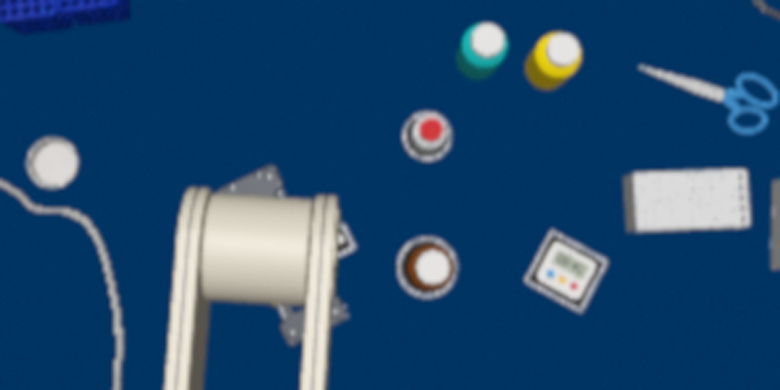

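Run:
```python
from h import *
p=read_camera("wrist")
cv2.imwrite("pics/w29.png",cv2.resize(cv2.convertScaleAbs(p["pixels"][110:245,290:350,::-1],alpha=1.5,beta=20),None,fx=4.4,fy=4.4,interpolation=cv2.INTER_CUBIC))
C=np.array([.4512,.0185]);a=np.radians(25.7);uy=np.array([-np.sin(a),np.cos(a)])
for z in (.011,.016): print([(onplane(p,321,v,z)[:2]-C)@uy for v in (232.5,)])
for v in (118,236.5): print("h",(onplane(p,321,v,.008)[:2]-C)@uy)
```

```text
[np.float64(-0.0697624812312766)]
[np.float64(-0.06789059407567377)]
h 0.07837846504656397
h -0.07665380565672661
```

View pics/w29.png

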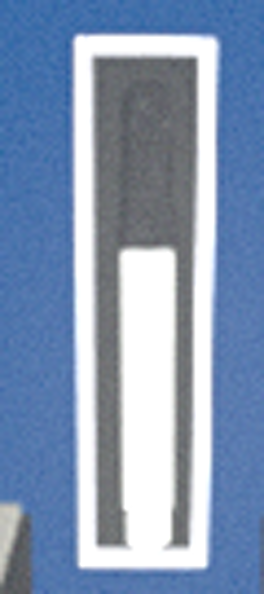

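>>> drive_tool(
  plan=[
    {"claw":0.65,"linear":[0,0,-1],"angular":[0,0,0]},
    {"claw":0.65,"linear":[0,0,0],"angular":[0,0,0]},
    {"claw":0.65,"linear":[0,0,0],"angular":[0,0,0]},
    {"claw":0.65,"linear":[0,0,0],"angular":[0,0,0]},
  ],
)

```text
t: 45.0
tool_pos: [0.451, 0.0187, 0.1863]
orientation: [-1.671, -2.66, 0.0]
force: [0.2, -0.5, 0.4]
opening: 0.0325
```

```bash
python3 -c "
from plant import *
print(close_job())"
```

```text
the job is handed in; nothing more can be done
None
```

I put the large brown bottle, the small bottle, the timer and the pen into their holders, in that order, and handed the job in at about 45 s of the 112 s allowed. The last wrist, scene and top pictures show both bottles upright in their holders, the timer flat with keys up, and the pen in its trough. The rack and dish look unmoved in the top view. The arm was clear of everything and read almost no force.

- **Finger length disagreed with the interface text:** the fingertips are about 25 mm shorter than the reported TCP implies. My first timer grasp therefore closed over it without touching, and the first pen grasp caught it too high. I redid both lower down, and nothing was disturbed.
- **Weakest margin:** the pen sits about 2–3 mm off centre along its trough, with roughly 5 mm to the near end wall.
- **Seating judged indirectly:** I judged that each thing sits on its recess floor from how far I lowered it and from the pictures. I did not measure it directly.

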